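Change the batch of egg dishes in the lift stand

TASK

Change the batch of egg dishes: switch the circulation pump off at its rotary isolator (bar across the box), then move the lift slide's knob from the near, lower notch into the far, upper notch, which pushes the dishes up through their rings. Lift these off and set every one upright and flat on the light panel, none on another, with the lift still up; stand each dish waiting on the table at the right on a free lift post, drop the knob back into the lower notch so that they sink to the bottom of the rings, and only then switch the pump on again (bar along the box). Never raise the lift while the pump is on, and do not knock over the beaker or the iodine bottle.

Things in the scene. Friction and masses are not known exactly. Their poses are not given: they have to be found in the camera images.
- lift_stand: Fixed grey stand, 104 mm (its x) by 400 mm (its y), block top 44 mm above the table; origin on the table at its middle. Four upright bores of 70 mm with a steel ring round each mouth, in a row along its y. A flat 38 mm post under each bore pushes the dishes up, all together. At its +y (left) end is the notched slide, running along its x between two steel cheeks, tops 50 mm above the table.
- lift_slide (a joint): travel of the lift slide along the stand's +x (away from the robot), 0 to 0.060 m, a stop at each end. 0: lower notch, lifter down. 0.060: upper notch (it settles at 0.057 to 0.060), lifter 40 to 42 mm up: dish undersides 54 to 55 mm, rims 66 to 67 mm above the table, clear above the block. About 2 N of friction, 5 N with the dishes; stays where it is left.
- lift_knob (a joint): height of the slide's knob above its seat, 0 to 0.018 m. 0: its cross pin lies in a notch and locks the slide. Raise it at least 9 mm (12 to 16 is good) to clear the cheek between the notches; let go at an end stop it falls into the notch by its own weight (0.14 kg). Resting on the cheek between the notches it reads about 0.0085.
- knob_grip (a point): centre of the knob's black grip, moving with slide and knob; 79 mm above the table when seated. An upright block, 16 mm along the stand's x, 38 mm along its y, 34 mm tall; axes as the stand's.
- isolator (a joint): angle of the rotary isolator's handle: 0 is ON (bar along the box's long side, as at the start), 1.5 rad is OFF (bar across the box); positive is counter-clockwise seen from above. A sprung cam pushes it to the nearer end; it takes about 0.1 N m.
- isolator_grip (a point): centre of the isolator's black handle bar, on the turning axis, 80 mm above the table. The bar is 72 mm long along this point's x, 16 mm thick along its y, 34 mm tall; the point turns with it. It stands on a fixed grey box, 110 x 84 x 53 mm, with two black cable glands on one short end.
- light_panel: loose flat light panel, aluminium frame and white top, 120 mm (its x) by 330 mm (its y), top 18 mm above the table, 0.9 kg; origin at the centre of its underside.
- iodine_bottle: brown bottle with black cap, 42 mm across, 78 mm tall, standing loose; origin under its centre. Bystander.
- beaker: clear beaker of water, 75 mm across, 83 mm tall, standing loose; origin under its centre. Bystander.
- dish_1: dish of the old batch, in one of the rings at the start: round clear petri dish with fish eggs, 58 mm across, 12 mm tall, 0.03 kg, open side up (its +z); origin at the centre of its underside. Gripped across its outside. May be absent.
- dish_2: dish of the old batch, in one of the rings at the start: round clear petri dish with fish eggs, 58 mm across, 12 mm tall, 0.03 kg, open side up (its +z); origin at the centre of its underside. Gripped across its outside. May be absent.
- dish_3: dish of the old batch, in one of the rings at the start: round clear petri dish with fish eggs, 58 mm across, 12 mm tall, 0.03 kg, open side up (its +z); origin at the centre of its underside. Gripped across its outside. May be absent.
- dish_4: dish of the old batch, in one of the rings at the start: round clear petri dish with fish eggs, 58 mm across, 12 mm tall, 0.03 kg, open side up (its +z); origin at the centre of its underside. Gripped across its outside. May be absent.
- ring_1 (a point): centre of ring 1's mouth, in the block's top face (44 mm above the table), 85 mm along the stand's y. A dish in it at the start lies 26 mm down, its rim 14 mm below the mouth, with 6 mm round it: too deep and tight for fingers. With the lift up the post's flat top stands 10 to 11 mm above the mouth.
- ring_2 (a point): centre of ring 2's mouth, in the block's top face (44 mm above the table), 5 mm along the stand's y. A dish in it at the start lies 26 mm down, its rim 14 mm below the mouth, with 6 mm round it: too deep and tight for fingers. With the lift up the post's flat top stands 10 to 11 mm above the mouth.
- ring_3 (a point): centre of ring 3's mouth, in the block's top face (44 mm above the table), -75 mm along the stand's y. A dish in it at the start lies 26 mm down, its rim 14 mm below the mouth, with 6 mm round it: too deep and tight for fingers. With the lift up the post's flat top stands 10 to 11 mm above the mouth.
- ring_4 (a point): centre of ring 4's mouth, in the block's top face (44 mm above the table), -155 mm along the stand's y. A dish in it at the start lies 26 mm down, its rim 14 mm below the mouth, with 6 mm round it: too deep and tight for fingers. With the lift up the post's flat top stands 10 to 11 mm above the mouth.
- next_1: dish of the next batch, standing on the table to the right of the lift stand at the start: the same petri dish, 58 mm across, 12 mm tall, 0.03 kg, open side up (its +z); origin at the centre of its underside. May be absent.
- next_2: dish of the next batch, standing on the table to the right of the lift stand at the start: the same petri dish, 58 mm across, 12 mm tall, 0.03 kg, open side up (its +z); origin at the centre of its underside. May be absent.
- next_3: dish of the next batch, standing on the table to the right of the lift stand at the start: the same petri dish, 58 mm across, 12 mm tall, 0.03 kg, open side up (its +z); origin at the centre of its underside. May be absent.
Not all that is in view belongs to the job. What is shaped like the dish_4 but blue or green is not meant. What is shaped like the next_2 but yellow is not meant.

How it is judged:
By the outcome, as a careful person would: the job done as asked, in the order asked, and still so for the second after the job is handed in, with the robot touching nothing.
Of dish_1, dish_2, dish_3, dish_4 only 3 to 4 are there at a start; the rules pass over those that are not, and their reading is None.
Of next_1, next_2, next_3 only 2 to 3 are there at a start; the rules pass over those that are not, and their reading is None.
At some moment in a run one of light_panel, next_1, next_2, next_3 may be knocked a few centimetres aside while the robot is not near it.
Once in a run the grip may slacken for a moment while it holds something.
It also fails if it takes over 210 s, if anything falls off the work surface, if the arm or the gripper's body presses on something with over 40 N, if the wrist force passes 120 N, or if a joint passes its speed limit or range.

ROBOT

A 6-joint arm with a two-finger parallel gripper is mounted at the origin on a cart in front of the work surface, level with it; the furniture and walls round the work are solid. World frame = base frame: x ahead of the robot, y to its left, z up, the work surface at z = 0. Lengths are in m, angles in degrees, forces in N, time in s.
With the tool pointing down it reaches from about 0.3 to 0.75 m from the base axis. Payload 8.5 kg.
Tool frame: the origin (TCP) lies at the very end of the fingers, on their centre line; the grasp point (between the pads) lies 19 mm behind it; z points along the fingers, y is the line along which they close (so a half turn about z gives the same grasp; the last joint's range is limited). The gripper opens to 85 mm and grips with 20 to 120 N. Pads are 22 mm wide; open, the fingers measure 114 mm over their backs; the gripper's body (76 mm by 85 mm) begins 54 mm behind the grasp point. The pads swing forward as they close: fully open they stand 13 mm farther back than shut.
Start: joints at [-84.127, 21.807, 74.336, -0, 83.858, -12.336], TCP at [0.172, -0.522, 0.231] pointing down, gripper open.
Joint ranges: [-178.18, 178.18], [-50.72, 133.34], [12.68, 142.11], [-81.47, 261.47], [9.98, 163.14], [-165.26, 165.26]. Speed limits (degrees/s): [136.94, 136.94, 180, 180, 180, 180].

INTERFACE

Orientations are given as a 3x3 rotation matrix whose columns are the frame's x, y, z axes.
In Python, from rig import observe, cams, ticket gives the robot as it stands.
- The arm moves only by the tool move_arm, never from a script. Its arguments are lists of equal length, an entry for each row: "jaw": the finger opening in cm, from 0 to 8.54; "dp": the shift along the tool's x, y, z in cm, a list of three; "turn": the turn, a rotation vector about the tool's x, y, z in rad, a list of three. In form: {"jaw": [jaw, ...], "dp": [[tx, ty, tz], ...], "turn": [[wx, wy, wz], ...]}. A call has 1 to 12 rows; each row shifts and turns the commanded pose from where the row before left it, along the tool's axes as they then stand; what a row does not reach is not made up. A row lasts 1/12 s, in which the tool goes at most 41.7 mm and 7.16 degrees, less where a joint would pass 70% of its speed; a pose out of reach is approached as far as the arm can. A call is refused whole if a number of a shift passes 4.17 or a number of a turn 0.125, either way. A call with a gripper value outside its range is refused whole. The fingers move at their own pace and stop on an object; "force" is the grip in N (left out, the last holds). Time passes only in rows, so rows that do not move let the fingers close. It gives the time, the measured TCP pose, the force, the opening and the grip force at its end, in the units of the state.
- observe(): the state, without advancing time (a new reading comes with each control period).
- cams.get_image(name): name is "scene" or "top" or "wrist"; returns (picture, depth): 480x640x3 uint8, red, green, blue; 480x640 float32, m along the optical axis (not along the pixel's ray), 0 where there is no reading.
- cams.calibration(name): a dict with "vertical_fov" (degrees; the focal length in pixels is half the picture's height over the tangent of half this angle, whatever the lens; pixels are square), "cx", "cy" (the principal point, pixels), "view" (4x4, takes a point from world to camera coordinates); the wrist camera has in their place "tool_from_camera" (4x4, takes a point from camera to tool coordinates, whose origin is the TCP and whose axes are the flange's). Camera axes: x right, y up, looking along -z (the intrinsics and any distortion apply to the point x, -y, -z); pixel columns grow to the right and rows downward; lengths in m; the calibration is good to about 2 mm. A picture is of the moment at which its call begins: read the wrist's pose just before it. calibration takes no time and is no camera call.
- ticket.close_job(): hands the job in; it is judged then, once.
Trained networks look in the newest picture that a camera, given by its name, has taken for a name from the list of things; names that differ only in an ending like _2 or _b are one class to them, and where a whole thing is asked for, a point or a joint stands for the part that bears it (a point fixed in the world has none). Each returns a list of dicts, best first, with "p" (0 to 1); they miss things now and then, are a little off and sometimes report something else, mostly with a low value. They report only what shows in the picture. A call takes as long as a camera call. They do not tell look-alikes from the thing itself.
- cams.spot_in(camera, query): "box" ([centre column, centre row, width, height] as shares, 0 to 1, of the picture: columns of its width, rows of its height, round what is visible of it).
- cams.outline_of(camera, query): "mask" (480x640 bool, what is visible of it) and "box" ([centre column, centre row, width, height] as shares, 0 to 1, of the picture: columns of its width, rows of its height, round what is visible of it).
- cams.mark_of(camera, query): "location" ([column, row] as shares, 0 to 1, of the picture: columns of its width, rows of its height: a listed point, or the origin of a listed thing).
The state is a dict: "time_s": time; "q": joint angles; "qvel": joint speeds; "joint_efforts": joint torques, N m; "position": TCP position; "tool_rot": TCP orientation; "ft_force": force on the tool from outside, world axes, zero at the start; "wrist_torque": the same for the moment, N m; "grip_width": finger opening in m; "gripper_force": force on a finger pad.
Only numpy, scipy, OpenCV 4.12 (cv2) and the standard library are available. Lean on these libraries where they do the work, as an engineer would, in place of code of your own. Each camera call takes 0.05 s, during which the arm holds its last target. There are 200 camera calls.

## Working session

There is one attempt and no reset: what is moved stays moved. The work goes in short steps, Python scripts to look and compute and a tool call to move; the robot and the scene stay as the last step left them, time stands still between calls to the robot, and variables do not carry over. Pictures are saved under pics/ and viewed, at most 14 in all, crops included, and the job is handed in when it is done.

Besides the shell and the picture viewer there is one more tool, called after "Request:" by a JSON object that holds its "name" and its "arguments". move_arm: Moves the arm, as the interface text tells. Its arguments: {"type":"object","properties":{"jaw":{"type":"array","items":{"type":"number"}},"dp":{"type":"array","items":{"type":"array","items":{"type":"number"}}},"turn":{"type":"array","items":{"type":"array","items":{"type":"number"}}},"force":{"type":"number"}},"required":["jaw","dp","turn"]}

```bash
ls; mkdir -p pics; cat > h.py <<'E'
import numpy as np, cv2
from rig import observe, cams, ticket
def cal(n):
    c=cams.calibration(n); f=240/np.tan(np.radians(c["vertical_fov"])/2)
    if "view" in c: T=np.linalg.inv(np.array(c["view"]))
    else:
        s=observe(); W=np.eye(4); W[:3,:3]=np.array(s["tool_rot"]); W[:3,3]=s["position"]
        T=W@np.array(c["tool_from_camera"])
    return c,f,T
def onz(n,u,v,z):
    c,f,T=cal(n); d=T[:3,:3]@np.array([(u-c["cx"])/f,-(v-c["cy"])/f,-1]); o=T[:3,3]
    return o+d*(z-o[2])/d[2]
def grab(n,fn=None):
    im,d=cams.get_image(n)
    if fn: cv2.imwrite("pics/"+fn,im[:,:,::-1])
    return im,d
E
python3 - <<'E'
from h import *
for n in("top","scene"):
    grab(n,n+"0.png"); c=cams.calibration(n); print(n,{k:np.round(v,3).tolist() if k!="x" and not isinstance(v,str) else v for k,v in c.items()})
for q in("lift_stand","light_panel","dish_1","next_1","isolator","iodine_bottle","beaker"):
    for r in cams.outline_of("top",q):
        print(q,round(r["p"],2),np.round(np.array(r["box"])*[640,480,640,480]))
for q in("knob_grip","isolator_grip","ring_1","ring_2","ring_3","ring_4","light_panel","lift_stand"):
    for r in cams.mark_of("top",q): print(q,round(r["p"],2),np.round(np.array(r["location"])*[640,480],1))
print(observe())
E
```

```text
pics
top {'vertical_fov': 52.665, 'cx': 315.887, 'cy': 244.69, 'view': [[0.01, -1.0, -0.017, -0.063], [0.989, 0.007, 0.145, -0.515], [-0.145, -0.018, 0.989, -1.237], [0.0, 0.0, 0.0, 1.0]]}
scene {'vertical_fov': 44.457, 'cx': 317.945, 'cy': 244.393, 'view': [[0.716, -0.698, -0.024, -0.398], [0.309, 0.286, 0.907, -0.222], [-0.627, -0.656, 0.42, -1.158], [0.0, 0.0, 0.0, 1.0]]}
lift_stand 0.69 [303. 255. 153.  54.]
light_panel 0.7 [301. 193. 124.  49.]
light_panel 0.66 [240. 269.  18.  10.]
light_panel 0.58 [427. 276.  21.  19.]
light_panel 0.43 [303. 257.  24.  24.]
light_panel 0.31 [183. 238.  17.  28.]
dish_1 0.92 [333. 255.  20.  18.]
dish_1 0.89 [394. 212.  22.  24.]
dish_1 0.86 [439. 219.  24.  20.]
dish_1 0.79 [304. 256.  22.  21.]
dish_1 0.7 [362. 253.  20.  18.]
dish_1 0.43 [185. 237.  16.  28.]
dish_1 0.35 [417. 249.  25.  23.]
next_1 0.74 [426. 275.  24.  26.]
next_1 0.72 [462. 252.  22.  20.]
next_1 0.7 [301. 256.  23.  20.]
next_1 0.68 [416. 251.  20.  25.]
next_1 0.34 [303. 257. 157.  53.]
isolator 0.72 [182. 237.  17.  30.]
iodine_bottle 0.72 [177. 192.  23.  20.]
beaker 
[... 706 characters left out ...]
7867e+01, -1.23343399e+01]), 'qvel': array([ 0.04370413, -0.11432352,  0.06679535,  0.01847055, -0.08508829,
       -0.01840234]), 'joint_efforts': array([ 8.80341686e-04, -4.48313928e+01, -2.31455845e+01, -1.83275770e-04,
        4.33177438e-04,  1.09303841e-05]), 'position': array([ 0.17187067, -0.52243435,  0.23131593]), 'tool_rot': array([[ 9.49926872e-01,  3.12472300e-01,  5.08612422e-06],
       [ 3.12472300e-01, -9.49926872e-01,  1.93312133e-05],
       [ 1.08719147e-05, -1.67739660e-05, -1.00000000e+00]]), 'ft_force': array([ 0.63435084, -0.55083229, -0.25304207]), 'wrist_torque': array([ 0.02312282, -0.04180295, -0.02721463]), 'gripper_force': 0.0, 'grip_width': 0.08528528915046102}
```

```bash
python3 - <<'E'
import cv2
im=cv2.imread("pics/top0.png")[160:340,140:500]
cv2.imwrite("pics/top0c.png",cv2.resize(im,(800,400),interpolation=cv2.INTER_CUBIC))
E
```

```text
(no output)
```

View pics/top0c.png

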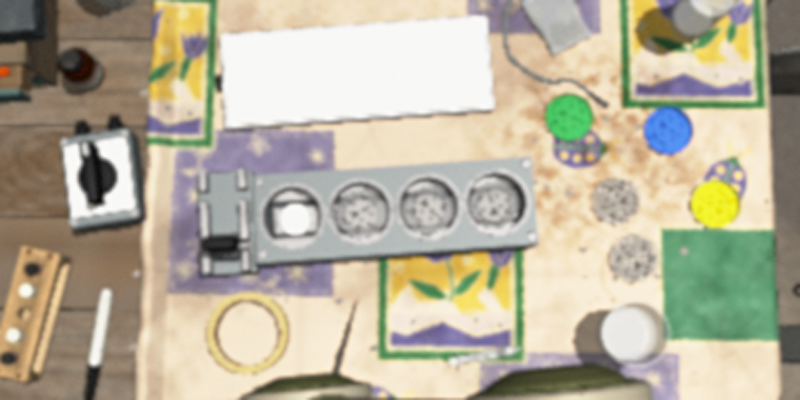

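View pics/scene0.png

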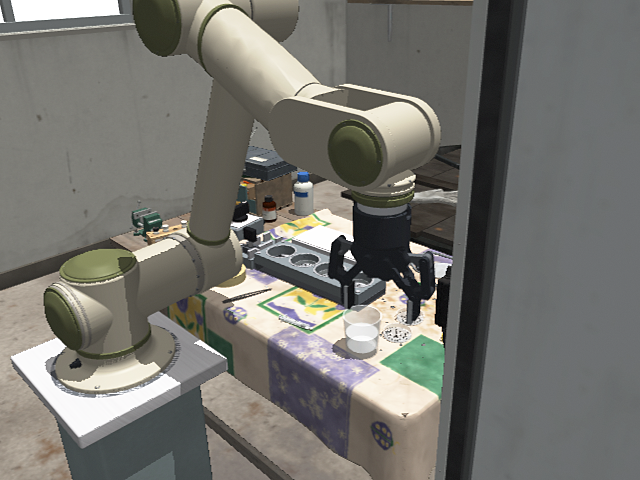

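The top view shows the stand yawed a few degrees, with old dishes in rings 2–4 and ring 1 empty. The next dishes are at about (416,250) and (424,276), the panel at (300,193), and the isolator bar is along its box at (183,240).

```bash
cat >> h.py <<'E'
def hit(n,d,u,v):
    c,f,T=cal(n); z=d[int(v),int(u)]; return (T@np.array([(u-c["cx"])/f*z,-(v-c["cy"])/f*z,-z,1]))[:3]
def rect(n,mask,z):
    """min-area rectangle of mask projected on plane z: centre, sizes, long-axis yaw deg"""
    cn=max(cv2.findContours(mask.astype(np.uint8),0,1)[0],key=cv2.contourArea)[:,0]
    P=np.array([onz(n,u,v,z)[:2] for u,v in cn],np.float32)*1000
    (c,s,a)=cv2.minAreaRect(P)
    if s[0]<s[1]: a-=90
    return np.round(c,1),np.round(s,1),round(a%180,1)
E
python3 - <<'E'
from h import *
im,d=grab("top")
for q,z in(("lift_stand",.044),("light_panel",.018),("isolator",.08),("isolator_grip",.08)):
    for r in cams.outline_of("top",q)[:2]: print(q,round(r["p"],2),rect("top",r["mask"],z))
for q,z in(("knob_grip",.096),("isolator_grip",.097),("ring_1",.044)):
    for r in cams.mark_of("top",q)[:4]:
        u,v=np.array(r["location"])*[640,480]; print(q,round(r["p"],2),np.round(onz("top",u,v,z)*1000,1))
for n,u,v in(("next1",416.5,250),("next2",424.5,276),("bottle",175,191),("beaker",425,311),("knob",239,269),("iso",183.5,240),("block",290,240)):
    print(n,np.round(onz("top",u,v,.006)*1000),np.round(hit("top",d,u,v)*1000))
E
```

```text
lift_stand 0.82 (array([485. , -28.1]), array([124.8, 397.1]), 94.4)
lift_stand 0.33 (array([655.1, -12. ]), array([119.4, 325.1]), 94.2)
light_panel 0.92 (array([661.8,  -9.2]), array([126.8, 339.4]), 95.3)
isolator 0.56 (array([527.3, 282.8]), array([74.5, 46.7]), 26.4)
isolator 0.41 (array([478.2, -29.8]), array([118.1, 381.6]), 93.5)
isolator_grip 0.54 (array([527.1, 283.6]), array([73.9, 45.2]), 28.9)
knob_grip 0.46 [440.8 129.   96. ]
isolator_grip 0.64 [518.8 277.3  97. ]
ring_1 0.95 [488.4 -23.3  44. ]
ring_1 0.83 [ 489.4 -180.1   44. ]
ring_1 0.58 [484.9  64.3  44. ]
ring_1 0.56 [ 505.9 -104.3   44. ]
next1 [ 507. -328.    6.] [ 508. -329.   -1.]
next2 [ 438. -347.    6.] [ 438. -348.    5.]
bottle [666. 331.   6.] [650. 311.  67.]
beaker [ 346. -347.    6.] [ 345. -339.   42.]
knob [452. 148.   6.] [444. 131.  99.]
iso [530. 301.   6.] [517. 276.  90.]
block [532.  12.   6.] [526.   9.  47.]
```

Request:
{"name": "move_arm", "arguments": {"jaw": [8.5,8.5,8.5,8.5,8.5,8.5,8.5,8.5,8.5,8.5,8.5,8.5], "dp": [[2.33,-2.7,-0.3],[2.33,-2.7,-0.3],[2.33,-2.7,-0.3],[2.33,-2.7,-0.3],[2.33,-2.7,-0.3],[2.33,-2.7,-0.3],[2.33,-2.7,-0.3],[2.33,-2.7,-0.3],[2.33,-2.7,-0.3],[2.33,-2.7,-0.3],[2.33,-2.7,-0.3],[2.33,-2.7,-0.3]], "turn": [[0,0,0],[0,0,0],[0,0,0],[0,0,0],[0,0,0],[0,0,0],[0,0,0],[0,0,0],[0,0,0],[0,0,0],[0,0,0],[0,0,0]]}}

```text
time_s: 2.25
position: [0.3364, -0.1256, 0.2677]
tool_rot: [[0.95, 0.312, 0.001], [0.312, -0.95, -0.001], [0.0, 0.001, -1.0]]
ft_force: [0.3, -0.7, -0.8]
grip_width: 0.0849
gripper_force: 0.0
```

Request:
{"name": "move_arm", "arguments": {"jaw": [8.5,8.5,8.5,8.5,8.5,8.5,8.5,8.5,8.5,8.5,8.5,8.5], "dp": [[2.33,-2.7,0],[2.33,-2.7,0],[2.33,-2.7,0],[2.33,-2.7,0],[2.33,-2.7,0],[2.33,-2.7,0],[2.33,-2.7,0],[2.33,-2.7,0],[2.33,-2.7,0],[2.33,-2.7,0],[2.33,-2.7,0],[0,0,0]], "turn": [[0,0,0],[0,0,0],[0,0,0],[0,0,0],[0,0,0],[0,0,0],[0,0,0],[0,0,0],[0,0,0],[0,0,0],[0,0,0],[0,0,0]]}}

```text
time_s: 3.25
position: [0.488, 0.2393, 0.2665]
tool_rot: [[0.949, 0.316, -0.0], [0.316, -0.949, 0.001], [0.0, -0.001, -1.0]]
ft_force: [-0.9, 0.9, -0.4]
grip_width: 0.0849
gripper_force: 0.0
```

```bash
python3 - <<'E'
from h import *
c=cams.calibration("wrist"); print(c)
im,d=grab("wrist","w1.png"); s=observe(); print(s["position"],s["tool_rot"])
for r in cams.outline_of("wrist","isolator_grip")[:2]: print(r["p"],np.array(r["box"])*[640,480,640,480],rect("wrist",r["mask"],.097))
for r in cams.mark_of("wrist","isolator_grip")[:2]: 
    u,v=np.array(r["location"])*[640,480]; print(r["p"],u,v,onz("wrist",u,v,.08),onz("wrist",u,v,.097))
E
```

```text
{'vertical_fov': 65.7140158776875, 'cx': 315.56233449796605, 'cy': 240.52653878130914, 'tool_from_camera': array([[-4.74221920e-04,  9.55318140e-01,  2.95579139e-01,
         7.59178272e-02],
       [ 9.99999686e-01,  6.40910476e-04, -4.67054723e-04,
         1.24923092e-03],
       [-6.35625615e-04,  2.95578824e-01, -9.55318143e-01,
        -1.42584885e-01],
       [ 0.00000000e+00,  0.00000000e+00,  0.00000000e+00,
         1.00000000e+00]])}
[0.4872359  0.23713776 0.26650049] [[ 9.48867092e-01  3.15674800e-01 -8.14399460e-04]
 [ 3.15674911e-01 -9.48867404e-01  8.75294955e-06]
 [-7.69994016e-04 -2.65390863e-04 -9.99999668e-01]]
0.61 [282.624 156.96   51.008  87.888] (array([524.6, 279.1]), array([42. , 67.5]), 165.3)
0.75 278.72 157.82399999999998 [0.52367469 0.27921091 0.08      ] [0.52550972 0.27809172 0.097     ]
```

View pics/w1.png

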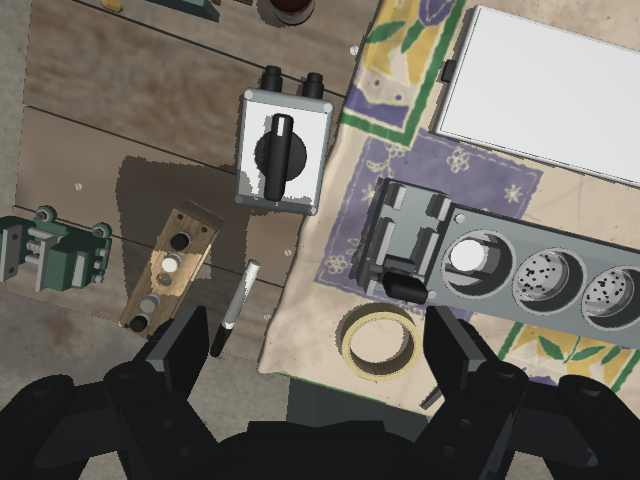

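The wrist view shows the bar running from (283,117) to (275,200), nearly along the box. The knob is at (406,285) and ring 1 at (479,264).

```bash
python3 - <<'E'
from h import *
a=onz("wrist",283,116,.097);b=onz("wrist",275.5,200,.0965);print(a,b,(a+b)/2,np.linalg.norm(a-b),np.degrees(np.arctan2(*(a-b)[1::-1])))
a=onz("wrist",248,93,.053);b=onz("wrist",238,203,.053);print("box edge",np.degrees(np.arctan2(*(a-b)[1::-1])))
im,d=cams.get_image("wrist")
g=im.astype(int)
# handle top by depth
c,f,T=cal("wrist")
vv,uu=np.mgrid[0:480,0:640]; P=np.stack([(uu-c["cx"])/f*d,-(vv-c["cy"])/f*d,-d],-1)@T[:3,:3].T+T[:3,3]
for nm,(u0,u1,v0,v1),zl,zh in(("iso",(240,330,100,210),.09,.105),("knob",(370,440,240,310),.088,.105)):
    S=P[v0:v1,u0:u1].reshape(-1,3);S=S[(S[:,2]>zl)&(S[:,2]<zh)&(d[v0:v1,u0:u1].ravel()>0)]
    print(nm,len(S),S.mean(0),cv2.minAreaRect((S[:,:2]*1000).astype(np.float32)))
S=P[(P[...,2]>.040)&(P[...,2]<.048)&(uu>380)&(vv>170)&(d>0)&(vv<350)];print(len(S),cv2.minAreaRect((S[:,:2]*1000).astype(np.float32)),S.mean(0))
for u,v in((480,264),(548,282)): print(onz("wrist",u,v,.044))
print(observe()["position"])
E
```

```text
[0.55791694 0.28415178 0.097     ] [0.4907965  0.27070058 0.0965    ] [0.52435672 0.27742618 0.09675   ] 0.06845683037224555 11.332176825497882
box edge 9.608472556816395
iso 1686 [0.52699748 0.2838377  0.09610055] ((525.3753051757812, 283.98583984375), (71.96727752685547, 16.179691314697266), 9.442183494567871)
knob 698 [0.44751269 0.13550491 0.09513793] ((446.0858154296875, 133.98289489746094), (16.422767639160156, 38.219181060791016), 3.559075355529785)
12461 ((486.19140625, 1.6334381103515625), (119.43315124511719, 324.2704772949219), 4.310442924499512) [ 0.48583904 -0.00226484  0.04462409]
[0.48090298 0.04889521 0.044     ]
[ 0.48485918 -0.02911973  0.044     ]
[0.48664047 0.23435659 0.26732764]
```

```bash
cat >> h.py <<'E'
def cloud(n):
    c,f,T=cal(n); im,d=cams.get_image(n)
    vv,uu=np.mgrid[0:480,0:640]; P=np.stack([(uu-c["cx"])/f*d,-(vv-c["cy"])/f*d,-d],-1)@T[:3,:3].T+T[:3,3]
    P[d<=0]=np.nan
    return im,P
def box(P,xr,yr,zr):
    m=(P[...,0]>xr[0])&(P[...,0]<xr[1])&(P[...,1]>yr[0])&(P[...,1]<yr[1])&(P[...,2]>zr[0])&(P[...,2]<zr[1])
    return P[m]
def mar(S): return cv2.minAreaRect((S[:,:2]*1000).astype(np.float32))
E
python3 - <<'E'
from h import *
for i in range(3):
    s=observe();print(s["position"],np.abs(s["qvel"]).max())
    im,P=cloud("wrist")
    for n,b in(("iso",((.47,.58),(.23,.33),(.09,.105))),("knob",((.42,.48),(.1,.17),(.088,.105)))):
        S=box(P,*b);print(n,S.mean(0),mar(S))
print(onz("wrist",283,116,.097),onz("wrist",275.5,200,.0965))
cv2.imwrite("pics/w2.png",im[:,:,::-1])
b=cv2.imread("pics/w1.png");print(cv2.phaseCorrelate(cv2.cvtColor(b[:250],6).astype(np.float32),cv2.cvtColor(im[:250,:,::-1].copy(),6).astype(np.float32)))
E
```

```text
[0.48664047 0.23435659 0.26732764] 0.8254586111934966
iso [0.52685653 0.28435425 0.09584018] ((525.4598999023438, 284.5599365234375), (71.90753173828125, 16.216182708740234), 9.574438095092773)
knob [0.44760897 0.13575463 0.09493944] ((446.4475402832031, 134.7949676513672), (16.213109970092773, 37.350101470947266), 2.7881391048431396)
[0.48666773 0.23409377 0.26752527] 0.3642475350085656
iso [0.52690697 0.28437163 0.09581717] ((525.4791259765625, 284.5996398925781), (71.79301452636719, 16.22804069519043), 9.548095703125)
knob [0.44762608 0.13600051 0.09493698] ((446.5374755859375, 134.415771484375), (15.892461776733398, 38.60368347167969), 5.047950744628906)
[0.48669244 0.23398943 0.2676138 ] 0.16802761578559655
iso [0.52681748 0.284353   0.09581997] ((525.3810424804688, 284.54022216796875), (71.77581787109375, 16.15608787536621), 9.524818420410156)
knob [0.44749425 0.13586638 0.0949738 ] ((446.3516540527344, 135.1170654296875), (16.590133666992188, 36.813175201416016), 3.505603313446045)
[0.55825749 0.28330073 0.097     ] [0.49097263 0.26994289 0.0965    ]
((-5.328488552653198, -3.3552747879513163), 0.7834775979995727)
```

Request:
{"name": "move_arm", "arguments": {"jaw": [5,5,5,5,5,5,5,5], "dp": [[1.32,-0.89,3],[1.32,-0.89,3],[1.32,-0.89,3],[1.32,-0.89,3],[0,0,0],[0,0,0],[0,0,0],[0,0,0]], "turn": [[0,0,0],[0,0,0],[0,0,0],[0,0,0],[0,0,0.078],[0,0,0.077],[0,0,0],[0,0,0]]}}

```text
time_s: 4.27
position: [0.5261, 0.2847, 0.1477]
tool_rot: [[0.987, 0.163, 0.001], [0.163, -0.987, 0.0], [0.001, -0.0, -1.0]]
ft_force: [-0.7, 0.1, 0.2]
grip_width: 0.0501
gripper_force: 0.0
```

```bash
python3 - <<'E'
from h import *
s=observe();print(s["position"],s["tool_rot"][:2,0],s["qvel"].max())
im,P=cloud("wrist")
S=box(P,(.47,.58),(.23,.33),(.09,.105));print(len(S),S.mean(0),mar(S))
E
```

```text
[0.52607707 0.28468552 0.14773896] [0.98655362 0.16343691] 0.10333007757435843
3329 [0.52846415 0.28513302 0.09592598] ((526.0878295898438, 284.7621154785156), (71.4407958984375, 16.035356521606445), 9.535233497619629)
```

Request:
{"name": "move_arm", "arguments": {"jaw": [5,5,5,0.8,0.8,0.8,0.8,0.8,0.8], "dp": [[0,0,2.8],[0,0,2.8],[0,0,2.6],[0,0,0],[0,0,0],[0,0,0],[0,0,0],[0,0,0],[0,0,0]], "turn": [[0,0,0],[0,0,0],[0,0,0],[0,0,0],[0,0,0],[0,0,0],[0,0,0],[0,0,0],[0,0,0]], "force": 40}}

```text
time_s: 5.07
position: [0.5263, 0.2858, 0.0665]
tool_rot: [[0.987, 0.163, 0.002], [0.163, -0.987, 0.001], [0.002, -0.001, -1.0]]
ft_force: [-0.5, 5.5, 2.9]
grip_width: 0.0152
gripper_force: 44.3
```

Request:
{"name": "move_arm", "arguments": {"jaw": [0.8,0.8,0.8,0.8,0.8,0.8,0.8,0.8,0.8,0.8,0.8,0.8], "dp": [[0,0,0],[0,0,0],[0,0,0],[0,0,0],[0,0,0],[0,0,0],[0,0,0],[0,0,0],[0,0,0],[0,0,0],[0,0,0],[0,0,0]], "turn": [[0,0,-0.125],[0,0,-0.125],[0,0,-0.125],[0,0,-0.125],[0,0,-0.125],[0,0,-0.125],[0,0,-0.125],[0,0,-0.125],[0,0,-0.125],[0,0,-0.125],[0,0,-0.125],[0,0,-0.125]]}}

```text
time_s: 6.07
position: [0.5247, 0.2873, 0.0665]
tool_rot: [[-0.099, 0.995, -0.001], [0.995, 0.099, 0.004], [0.004, -0.001, -1.0]]
ft_force: [-8.5, 11.9, 7.3]
grip_width: 0.0156
gripper_force: 44.9
```

Request:
{"name": "move_arm", "arguments": {"jaw": [5,5,5,5,5,5,5,5,5,5,5,5], "dp": [[0,0,0],[0,0,0],[0,0,0],[0,0,-3.5],[0,0,-4],[0,0,-4],[-3.54,-2.34,0],[-3.54,-2.34,0],[-3.54,-2.34,0],[-3.54,-2.34,0],[0,0,0],[0,0,0]], "turn": [[0,0,0],[0,0,0],[0,0,0],[0,0,0],[0,0,0],[0,0,0],[0,0,0],[0,0,0],[0,0,0],[0,0,0],[0,0,0.023],[0,0,0]]}}

```text
time_s: 7.07
position: [0.4468, 0.1367, 0.1808]
tool_rot: [[-0.063, 0.998, 0.001], [0.998, 0.063, -0.0], [-0.0, 0.001, -1.0]]
ft_force: [0.8, -0.0, 0.6]
grip_width: 0.0502
gripper_force: 0.0
```

```bash
python3 - <<'E'
from h import *
s=observe();print(s["position"],s["tool_rot"][:2,0],s["qvel"].max())
im,P=cloud("wrist")
S=box(P,(.47,.58),(.23,.33),(.09,.105));print(len(S),S.mean(0),mar(S))
S=box(P,(.41,.48),(.1,.17),(.088,.105));print(len(S),S.mean(0),mar(S))
im,P=cloud("top")
S=box(P,(.47,.58),(.23,.33),(.088,.105));print(len(S),S.mean(0),mar(S))
E
```

```text
[0.44683969 0.13673612 0.18084207] [-0.06348748  0.99798256] 2.6929326155755446
1984 [0.52572573 0.26482921 0.09537739] ((526.53515625, 265.0385437011719), (16.5898494720459, 33.291717529296875), 2.60136342048645)
1314 [0.44574988 0.13608562 0.09524458] ((445.5614013671875, 134.8270263671875), (15.610818862915039, 37.037513732910156), 3.841573476791382)
0 [nan nan nan] ((0.0, 0.0), (0.0, 0.0), 0.0)<stdin>:7: RuntimeWarning: Mean of empty slice.
  ret = um.true_divide(
```

Request:
{"name": "move_arm", "arguments": {"jaw": [5,5,5,5,5,0.8,0.8,0.8,0.8,0.8,0.8], "dp": [[-0.17,-0.13,3],[0,0,3],[0,0,3],[0,0,2.5],[0,0,0],[0,0,0],[0,0,0],[0,0,0],[0,0,0],[0,0,-0.7],[0,0,-0.7]], "turn": [[0,0,0],[0,0,0],[0,0,0],[0,0,0],[0,0,0],[0,0,0],[0,0,0],[0,0,0],[0,0,0],[0,0,0],[0,0,0]], "force": 60}}

```text
time_s: 8.08
position: [0.4462, 0.1368, 0.0803]
tool_rot: [[-0.069, 0.998, 0.001], [0.998, 0.069, 0.0], [0.0, 0.001, -1.0]]
ft_force: [-0.1, 2.3, -1.1]
grip_width: 0.015
gripper_force: 58.7
```

Request:
{"name": "move_arm", "arguments": {"jaw": [0.8,0.8,0.8,0.8,0.8,0.8,0.8,0.8,0.8], "dp": [[0,0,0],[0.01,1,0],[0.01,1,0],[0.01,1,0],[0.01,1,0],[0.01,1,0],[0.01,1,0],[0,0.15,0],[0,0,0]], "turn": [[0,0,0],[0,0,0],[0,0,0],[0,0,0],[0,0,0],[0,0,0],[0,0,0],[0,0,0],[0,0,0]]}}

```text
time_s: 8.83
position: [0.5053, 0.1414, 0.0785]
tool_rot: [[-0.069, 0.998, -0.006], [0.998, 0.069, -0.0], [0.0, -0.006, -1.0]]
ft_force: [-6.8, 0.4, -1.1]
grip_width: 0.0151
gripper_force: 59.5
```

Request:
{"name": "move_arm", "arguments": {"jaw": [0.8,0.8,0.8,5,5,5,5,5,5,5,5,5], "dp": [[0,0,0.6],[0,0,0.6],[0,0,0],[0,0,0],[0,0,0],[0,0,0],[0,0,-4],[0,0,-4],[0,0,-4],[-3,-0.5,-4],[-4,-0.5,0],[-4,-0.5,0]], "turn": [[0,0,0],[0,0,0],[0,0,0],[0,0,0],[0,0,0],[0,0,0],[0,0,0],[0,0,0],[0,0,0],[0,0,0],[0,0,0],[0,0,0]]}}

```text
time_s: 9.83
position: [0.501, 0.035, 0.2229]
tool_rot: [[-0.071, 0.997, 0.006], [0.997, 0.071, -0.001], [-0.002, 0.006, -1.0]]
ft_force: [0.8, 1.0, -0.6]
grip_width: 0.0499
gripper_force: 0.0
```

Request:
{"name": "move_arm", "arguments": {"jaw": [7,7,7], "dp": [[0,0,-1],[0,0,0],[0,0,0]], "turn": [[0,0,0],[0,0,0],[0,0,0]]}}

```text
time_s: 10.08
position: [0.5007, 0.0357, 0.2308]
tool_rot: [[-0.068, 0.998, 0.001], [0.998, 0.068, -0.0], [-0.0, 0.001, -1.0]]
ft_force: [-0.3, -0.6, -1.1]
grip_width: 0.0701
gripper_force: 0.0
```

```bash
python3 - <<'E'
from h import *
s=observe();print(s["position"],s["tool_rot"][:2,0],abs(s["qvel"]).max())
im,P=cloud("wrist"); cv2.imwrite("pics/w3.png",im[:,:,::-1]); np.save("P.npy",P)
for r in cams.outline_of("wrist","dish_1"):
    m=r["mask"]; S=P[m]; u,v=np.array(r["box"])[:2]*[640,480]
    print(round(r["p"],2),int(u),int(v),np.nanmedian(S[:,2]),rect("wrist",m,.066)[:2])
S=box(P,(.46,.54),(.1,.19),(.07,.12));print(len(S),S.mean(0),mar(S))
im,P=cloud("top")
S=box(P,(.60,.73),(-.2,.2),(.008,.03));print("panel",len(S),S.mean(0),mar(S))
r=cams.outline_of("top","light_panel")[0];print(r["p"],rect("top",r["mask"],.018))
S=box(P,(.3,.6),(-.4,-.28),(.004,.04));print("next",len(S))
E
```

```text
[0.50066966 0.03570567 0.23083042] [-0.06824578  0.99766852] 1.6457014292380057
0.96 300 412 0.05843093315380543 (array([ 502.3, -162.5]), array([36.2, 56.1]))
0.88 296 354 0.05822934519099776 (array([493.4, -98.9]), array([55.8, 64. ]))
0.56 298 278 0.058020444337243904 (array([488.4, -21.2]), array([60.1, 60.8]))
1323 [0.50540142 0.1383742  0.0948775 ] ((505.6799621582031, 138.5738067626953), (15.917277336120605, 37.80360412597656), 3.9672586917877197)
panel 3787 [ 0.67368007 -0.04724759  0.0186962 ] ((665.4144897460938, -3.9467620849609375), (123.65589904785156, 392.06011962890625), 2.1884517669677734)
0.74 (array([662.1, -13. ]), array([121.9, 327.8]), 94.5)
next 956
```

View pics/w3.png

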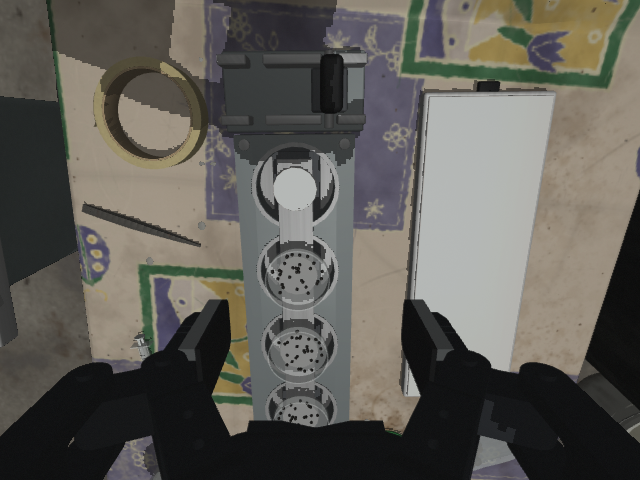

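The lift is up and the knob seated at (331,82). Dishes are in rings 2–4 at column ~298, rows 275, 353 and 410, and ring 1 is empty with its post at (295,188).

```bash
python3 - <<'E'
from h import *
P=np.load("P.npy")
im=cv2.imread("pics/w3.png")
for (x,y) in((.4827,.0586),(.4884,-.0212),(.494,-.101),(.4998,-.181)):
    S=box(P,(x-.04,x+.04),(y-.039,y+.039),(.0535,.075)); (c,r)=cv2.minEnclosingCircle((S[:,:2]*1000).astype(np.float32)) 
    print(len(S),S.mean(0)*1000,mar(S)[:2],c,r,np.percentile(S[:,2],[5,50,95]))
S=box(P,(.4,.6),(-.25,.15),(.040,.047));print(mar(S))
S=box(P,(.58,.75),(-.25,.2),(.010,.03));print("panel",mar(S),S.mean(0))
E
```

```text
1496 [481.98825848  57.1152975   55.99276334] ((479.2785949707031, 53.47283172607422), (45.558998107910156, 37.61655044555664)) (479.9302062988281, 52.84910583496094) 28.9366397857666 [0.05480937 0.05600291 0.05715857]
3293 [488.78057105 -24.88687608  59.4943423 ] ((489.03753662109375, -23.27680206298828), (57.6030387878418, 57.9449462890625)) (488.8458251953125, -17.791963577270508) 34.9691162109375 [0.05653787 0.05804593 0.06784992]
2836 [ 493.68281944 -104.22251924   59.98273811] ((493.7181396484375, -102.07406616210938), (57.89949417114258, 58.96731185913086)) (494.1912536621094, -99.79241943359375) 32.11439514160156 [0.05675151 0.05826565 0.06788607]
1371 [ 501.57145652 -170.92545099   60.04457585] ((502.1622009277344, -167.06771850585938), (48.108089447021484, 56.885677337646484)) (501.2101745605469, -173.373046875) 30.710033416748047 [0.0568547  0.05843061 0.06784978]
((488.05096435546875, -27.246444702148438), (106.0039291381836, 351.847900390625), 4.785525798797607)
panel ((667.3565063476562, -48.4981689453125), (125.04253387451172, 415.82379150390625), 5.510853290557861) [0.66109059 0.03420519 0.01752224]
```

Request:
{"name": "move_arm", "arguments": {"jaw": [7,7,7,7,7,7,7,7], "dp": [[-2.87,-0.79,2],[-2.86,-0.79,3],[0,0,3.5],[0,0,3.5],[0,0,3],[0,0,2],[0,0,1],[0,0,0]], "turn": [[0,0,0],[0,0,0],[0,0,0],[0,0,0],[0,0,0],[0,0,0],[0,0,0],[0,0,0]], "force": 20}}

```text
time_s: 10.95
position: [0.4875, -0.0211, 0.0486]
tool_rot: [[-0.07, 0.998, -0.005], [0.998, 0.07, 0.001], [0.002, -0.005, -1.0]]
ft_force: [0.4, -0.3, -0.1]
grip_width: 0.0699
gripper_force: 0.0
```

Request:
{"name": "move_arm", "arguments": {"jaw": [5.4,5.4,5.4,5.4,5.4], "dp": [[0,0,0.4],[0,0,0],[0,0,0],[0,0,0],[0,0,0]], "turn": [[0,0,0],[0,0,0],[0,0,0],[0,0,0],[0,0,0]]}}

```text
time_s: 11.37
position: [0.489, -0.0221, 0.0475]
tool_rot: [[-0.069, 0.998, 0.001], [0.998, 0.069, -0.0], [-0.0, 0.001, -1.0]]
ft_force: [0.3, -1.0, -0.1]
grip_width: 0.0565
gripper_force: 22.4
```

```bash
python3 - <<'E'
from h import *
im,P=cloud("wrist"); cv2.imwrite("pics/w4.png",im[:,:,::-1])
E
```

```text
(no output)
```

View pics/w4.png

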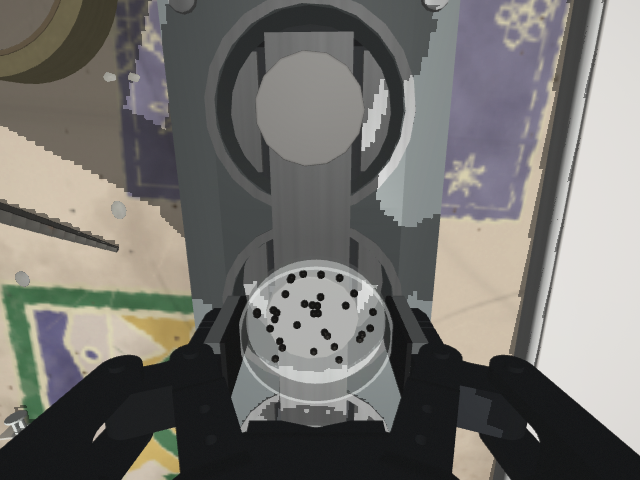

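The dish is held between the pads at (315,330). I'll measure the fingertip height at this opening before lifting.

```bash
python3 - <<'E'
from h import *
s=observe()["position"]
im,P=cloud("wrist")
for u,v in((240,298),(236,305),(215,312),(228,318),(210,345),(236,345),(395,298),(400,315),(415,315),(428,345),(405,345)): print(u,v,im[v,u],np.round((P[v,u]-s)*1000,1))
F=P[270:400,190:450].reshape(-1,3)-s
for sg in(1,-1):
    G=F[(sg*F[:,0]>.03)&(abs(F[:,1])<.013)&(sg*F[:,0]<.042)]; print(np.nanpercentile(G[:,2],[0,1,5,20,50])*1000)
E
```

```text
240 298 [21 21 22] [-29.    8.2  11.4]
236 305 [38 39 39] [-29.5   7.9  16.6]
215 312 [22 24 25] [-38.1   3.   14. ]
228 318 [68 70 70] [-30.4   7.6  26.1]
210 345 [94 98 97] [-32.6   6.3  41.1]
236 345 [21 21 21] [-27.3  -2.5  27.1]
395 298 [68 71 71] [31.4 11.7 10. ]
400 315 [44 46 47] [30.2 11.9 24.1]
415 315 [23 26 27] [37.9  8.6 17.1]
428 345 [23 25 26] [34.3 12.9 44.2]
405 345 [19 20 20] [28.5 10.1 40.5]
[-30.9107011  -29.89611929 -28.69774025  -3.29802679  24.3313634 ]
[-30.82563463 -29.95776836 -29.21246311  -3.5374717   23.76416634]
```

Request:
{"name": "move_arm", "arguments": {"jaw": [5.2,5.2,5.2,5.2,5.2,5.2,5.2,5.2,5.2,5.2,5.2], "dp": [[0,0,-1],[0,0,-3],[0,0,0],[1.64,2.87,0],[1.64,2.87,0],[1.64,2.87,0],[1.64,2.87,0],[1.64,2.87,0],[1.64,2.88,0],[0,0,0],[0,0,0]], "turn": [[0,0,0],[0,0,0],[0,0,0],[0,0,0],[0,0,0],[0,0,0],[0,0,0],[0,0,0],[0,0,0],[0,0,0],[0,0,0]], "force": 30}}

```text
time_s: 12.38
position: [0.6542, 0.0888, 0.086]
tool_rot: [[-0.07, 0.998, -0.0], [0.998, 0.07, -0.0], [-0.0, -0.0, -1.0]]
ft_force: [0.2, 0.2, -1.0]
grip_width: 0.0563
gripper_force: 33.7
```

```bash
cat > pan.py <<'E'
from h import *
s=observe();print(s["position"],s["grip_width"],s["gripper_force"])
im,P=cloud("wrist")
m=((im.min(2)>185)&(np.abs(P[...,2]-.018)<.006)).astype(np.uint8)
S=P[m>0];print("wrist panel",len(S),mar(S))
im,P=cloud("top"); cv2.imwrite("pics/t_last.png",im[:,:,::-1])
r=cams.outline_of("top","light_panel")
if r: print(r[0]["p"],rect("top",r[0]["mask"],.018))
E
python3 pan.py
```

```text
[0.65422626 0.08881191 0.08595334] 0.056250374653187586 33.728295890340405
wrist panel 11955 ((659.3294677734375, 53.01063919067383), (115.16446685791016, 191.15731811523438), 4.219477653503418)
0.63 (array([492. , -51.6]), array([110.3, 351.4]), 94.5)
```

Request:
{"name": "move_arm", "arguments": {"jaw": [5.2,5.2,5.2,5.2,5.2,7,7,7,7,7,7,7], "dp": [[0,0,2.5],[0,0,2.5],[0,0,1.7],[0,0,0.7],[0,0,0],[0,0,0],[0,0,0],[0,0,-1],[0,0,-3],[0,0,-4],[0,0,-3],[0,0,0]], "turn": [[0,0,0],[0,0,0],[0,0,0],[0,0,0],[0,0,0],[0,0,0],[0,0,0],[0,0,0],[0,0,0],[0,0,0],[0,0,0],[0,0,0]]}}

```text
time_s: 13.53
position: [0.6564, 0.0878, 0.131]
tool_rot: [[-0.069, 0.998, 0.013], [0.998, 0.069, -0.001], [-0.001, 0.013, -1.0]]
ft_force: [0.4, 0.1, 1.2]
grip_width: 0.0701
gripper_force: 0.0
```

Request:
{"name": "move_arm", "arguments": {"jaw": [7,7,7,7,7,7,7,7,7,7], "dp": [[-2.57,-2.47,-1],[-2.57,-2.47,0],[-2.57,-2.47,0],[-2.57,-2.47,0],[-2.57,-2.47,0],[-2.57,-2.47,0],[-2.57,-2.47,0],[0,0,0],[0,0,0],[0,0,0]], "turn": [[0,0,0],[0,0,0],[0,0,0],[0,0,0],[0,0,0],[0,0,0],[0,0,0],[0,0,0],[0,0,0],[0,0,0]]}}

```text
time_s: 14.37
position: [0.4941, -0.1034, 0.1334]
tool_rot: [[-0.068, 0.998, 0.001], [0.998, 0.068, -0.0], [-0.0, 0.001, -1.0]]
ft_force: [0.3, -0.4, 0.4]
grip_width: 0.0701
gripper_force: 0.0
```

```bash
cat > dish.py <<'E'
from h import *
import sys
x,y=map(float,sys.argv[1:3]); zl=float(sys.argv[3]) if len(sys.argv)>3 else .0535
s=observe();R=np.array(s["tool_rot"]);print(s["position"].round(4),R[:2,0].round(4))
im,P=cloud("wrist"); cv2.imwrite("pics/d_last.png",im[:,:,::-1])
S=box(P,(x-.04,x+.04),(y-.04,y+.04),(zl,zl+.02)); print("cloud",len(S),mar(S)[:2],S[:,:2].min(0),S[:,:2].max(0),np.percentile(S[:,2],[5,50,95]).round(4))
h=zl+.0125
for r in cams.outline_of("wrist","dish_1"):
    c,sz,_=rect("wrist",r["mask"],h); d=np.append(np.array(c)/1000,s["position"][2])-s["position"]
    print(round(r["p"],2),c,sz,"tool shift cm",np.round(R.T@d*100,2))
E
python3 dish.py .4938 -.102; python3 pan.py
```

```text
[ 0.4941 -0.1034  0.1334] [-0.0685  0.9977]
cloud 7320 ((493.9248962402344, -102.06500244140625), (57.48833465576172, 58.122432708740234)) [ 0.46527543 -0.13124705] [ 0.52283954 -0.07303112] [0.0559 0.0572 0.0671]
0.93 [ 502.  -178.4] [64.3 58.6] tool shift cm [-7.54  0.28  0.  ]
0.87 [ 494.1 -100.8] [57.6 59.8] tool shift cm [ 0.26  0.02 -0.  ]
0.66 [ 565.1 -212. ] [32.5  8.7] tool shift cm [-1.132e+01  6.340e+00  1.000e-02]
[ 0.49431804 -0.10271621  0.13307342] 0.07008071794808021 0.0
wrist panel 29178 ((518.4654541015625, -74.00303649902344), (413.7279357910156, 226.24375915527344), 4.215006351470947)
0.98 (array([661.9,  -8.3]), array([121.7, 337.4]), 94.5)
```

View pics/t_last.png

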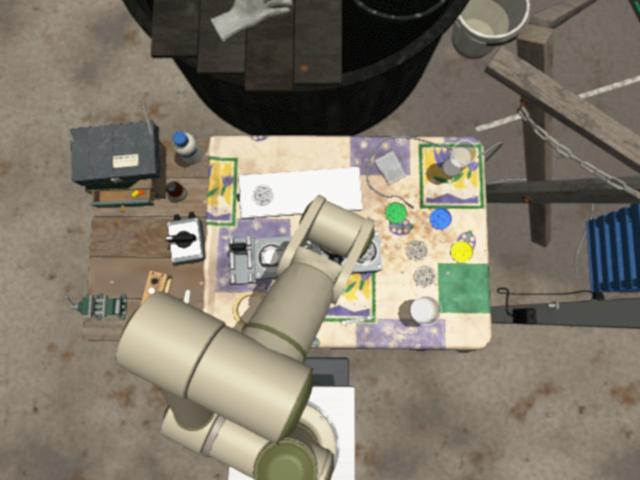

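The first dish lies flat on the panel at (262,195), and the isolator bar is across its box at (183,240). The remaining scene is unchanged.

Request:
{"name": "move_arm", "arguments": {"jaw": [7,7,7,7,7,5.2,5.2,5.2,5.2,5.2,5.2], "dp": [[0.05,0,3],[0,0,3],[0,0,2],[0,0,0.55],[0,0,0],[0,0,0],[0,0,0],[0,0,0],[0,0,-1],[0,0,-3],[0,0,0]], "turn": [[0,0,0],[0,0,0],[0,0,0],[0,0,0],[0,0,0],[0,0,0],[0,0,0],[0,0,0],[0,0,0],[0,0,0],[0,0,0]]}}

```text
time_s: 15.53
position: [0.4957, -0.1038, 0.092]
tool_rot: [[-0.069, 0.998, 0.007], [0.998, 0.069, -0.004], [-0.004, 0.007, -1.0]]
ft_force: [1.2, 0.4, 0.4]
grip_width: 0.0568
gripper_force: 32.3
```

Request:
{"name": "move_arm", "arguments": {"jaw": [5.2,5.2,5.2,5.2,5.2,5.2,5.2,5.2], "dp": [[1.31,2.89,0],[1.31,2.89,0],[1.31,2.89,0],[1.31,2.89,0],[1.31,2.89,0],[1.31,2.89,0],[0,0,0],[0,0,0]], "turn": [[0,0,0],[0,0,0],[0,0,0],[0,0,0],[0,0,0],[0,0,0],[0,0,0],[0,0,0]]}}

```text
time_s: 16.2
position: [0.662, -0.0117, 0.0872]
tool_rot: [[-0.071, 0.998, 0.001], [0.998, 0.071, -0.0], [-0.0, 0.001, -1.0]]
ft_force: [-0.5, 0.4, 0.1]
grip_width: 0.0568
gripper_force: 32.4
```

```bash
python3 pan.py; python3 dish.py .654 .088 .016
```

```text
[ 0.66195304 -0.01168418  0.08724495] 0.05679524932123818 32.353489504312165
wrist panel 0 ((0.0, 0.0), (0.0, 0.0), 0.0)
0.97 (array([ 669.6, -106.6]), array([121.8, 139.8]), 94.4)
[ 0.6606 -0.013   0.0876] [-0.0684  0.9977]
cloud 22824 ((654.0033569335938, 85.90983581542969), (79.99407958984375, 75.81607055664062)) [0.61400545 0.04800197] [0.69399905 0.12382069] [0.0171 0.0188 0.0282]
0.67 [664.4 -55.4] [ 92.2 100.8] tool shift cm [-4.25  0.09  0.  ]
0.58 [654.6  85.4] [58.1 57.7] tool shift cm [ 9.86  0.08 -0.  ]
```

Request:
{"name": "move_arm", "arguments": {"jaw": [5.2,5.2,5.2,5.2,5.2,7,7,7,7,7,7,7], "dp": [[0,0,2.5],[0,0,2.5],[0,0,1.8],[0,0,0.75],[0,0,0],[0,0,0],[0,0,0],[0,0,-1],[0,0,-3],[0,0,-4],[0,0,-4],[0,0,0]], "turn": [[0,0,0],[0,0,0],[0,0,0],[0,0,0],[0,0,0],[0,0,0],[0,0,0],[0,0,0],[0,0,0],[0,0,0],[0,0,0],[0,0,0]]}}

```text
time_s: 17.45
position: [0.6643, -0.0132, 0.1415]
tool_rot: [[-0.069, 0.998, 0.015], [0.998, 0.069, -0.003], [-0.004, 0.014, -1.0]]
ft_force: [0.4, -0.0, 0.8]
grip_width: 0.0703
gripper_force: 0.0
```

Request:
{"name": "move_arm", "arguments": {"jaw": [7,7,7,7,7,7,7,7,7], "dp": [[-2.63,-2.88,0],[-2.63,-2.88,0],[-2.63,-2.88,0],[-2.63,-2.88,0],[-2.63,-2.88,0],[-2.63,-2.88,0],[0,0,0],[0,0,0],[0,0,0]], "turn": [[0,0,0],[0,0,0],[0,0,0],[0,0,0],[0,0,0],[0,0,0],[0,0,0],[0,0,0],[0,0,0]]}}

```text
time_s: 18.2
position: [0.5, -0.1819, 0.1324]
tool_rot: [[-0.068, 0.998, 0.001], [0.998, 0.068, -0.0], [-0.0, 0.001, -1.0]]
ft_force: [0.1, -0.4, 0.7]
grip_width: 0.0699
gripper_force: 0.0
```

```bash
python3 dish.py .4995 -.182; python3 pan.py
```

```text
[ 0.5    -0.1819  0.1324] [-0.0684  0.9977]
cloud 7321 ((501.0399475097656, -181.50050354003906), (57.72663116455078, 58.03199768066406)) [ 0.47219787 -0.21071801] [ 0.53008301 -0.15246732] [0.0555 0.0568 0.0667]
0.67 [ 501.  -180.3] [59.2 58.8] tool shift cm [0.16 0.11 0.  ]
0.55 [ 597.7 -223.5] [10.4 39.1] tool shift cm [-4.81  9.46  0.01]
0.44 [ 566.3 -306.8] [9.8 6.1] tool shift cm [-1.291e+01  5.760e+00  1.000e-02]
[ 0.5003915  -0.18117829  0.13204256] 0.06989713823110207 0.0
wrist panel 20610 ((521.1472778320312, -111.1357421875), (412.14349365234375, 154.3780059814453), 4.633514881134033)
0.67 (array([661.9,  -9.6]), array([123.9, 335.8]), 95.2)
```

Request:
{"name": "move_arm", "arguments": {"jaw": [7,7,7,7,7,5.2,5.2,5.2,5.2,5.2,5.2], "dp": [[0,0.06,3],[0,0,3],[0,0,2],[0,0,0.45],[0,0,0],[0,0,0],[0,0,0],[0,0,0],[0,0,-1],[0,0,-3],[0,0,0]], "turn": [[0,0,0],[0,0,0],[0,0,0],[0,0,0],[0,0,0],[0,0,0],[0,0,0],[0,0,0],[0,0,0],[0,0,0],[0,0,0]]}}

```text
time_s: 19.37
position: [0.5023, -0.183, 0.0926]
tool_rot: [[-0.069, 0.998, 0.007], [0.998, 0.069, -0.005], [-0.005, 0.007, -1.0]]
ft_force: [0.8, -0.4, 0.9]
grip_width: 0.0566
gripper_force: 32.2
```

Request:
{"name": "move_arm", "arguments": {"jaw": [5.2,5.2,5.2,5.2,5.2,5.2,5.2,5.2], "dp": [[0.96,2.89,0],[0.96,2.89,0],[0.96,2.89,0],[0.96,2.89,0],[0.96,2.89,0],[0.96,2.89,0],[0,0,0],[0,0,0]], "turn": [[0,0,0],[0,0,0],[0,0,0],[0,0,0],[0,0,0],[0,0,0],[0,0,0],[0,0,0]]}}

```text
time_s: 20.03
position: [0.67, -0.1117, 0.0876]
tool_rot: [[-0.071, 0.998, 0.001], [0.998, 0.071, -0.0], [-0.0, 0.001, -1.0]]
ft_force: [-0.5, 0.3, -0.5]
grip_width: 0.0564
gripper_force: 32.3
```

```bash
python3 pan.py; python3 dish.py .662 -.012 .016
```

```text
[ 0.66999721 -0.11169605  0.08763367] 0.05635720256285746 32.277684116879755
wrist panel 0 ((0.0, 0.0), (0.0, 0.0), 0.0)
0.93 (array([656.1,  79.7]), array([124.3, 162.1]), 94.8)
[ 0.6686 -0.1129  0.0879] [-0.0683  0.9977]
cloud 22820 ((661.9993286132812, -14.13399887084961), (79.99078369140625, 75.72959899902344)) [ 0.62200489 -0.05199938] [0.70199581 0.02373286] [0.0171 0.0188 0.0283]
0.83 [661.9 -12.4] [57.9 58.1] tool shift cm [10.07  0.02 -0.  ]
0.75 [ 672.3 -155.5] [91.6 99.5] tool shift cm [-4.27  0.08  0.  ]
0.52 [ 630.5 -230.2] [ 9.4 16.9] tool shift cm [-11.44  -4.6    0.  ]
```

Request:
{"name": "move_arm", "arguments": {"jaw": [5.2,5.2,5.2,5.2,5.2,7,7,7,7,7,7,7], "dp": [[0,0,2.5],[0,0,2.5],[0,0,1.8],[0,0,0.75],[0,0,0],[0,0,0],[0,0,0],[0,0,-1],[0,0,-3],[0,0,-4],[0,0,-4],[0,0,0]], "turn": [[0,0,0],[0,0,0],[0,0,0],[0,0,0],[0,0,0],[0,0,0],[0,0,0],[0,0,0],[0,0,0],[0,0,0],[0,0,0],[0,0,0]]}}

```text
time_s: 21.28
position: [0.6723, -0.1135, 0.1418]
tool_rot: [[-0.069, 0.998, 0.014], [0.998, 0.069, -0.005], [-0.006, 0.014, -1.0]]
ft_force: [0.3, 0.4, 0.3]
grip_width: 0.0702
gripper_force: 0.0
```

Request:
{"name": "move_arm", "arguments": {"jaw": [7,7,7,7,7,7,7,7,7,7,7,7], "dp": [[0,0,-1],[0,0,-1],[0,0,-1],[0,0,0],[0,0,0],[0,0,0],[0,0,0],[0,0,0],[0,0,0],[0,0,0],[0,0,0],[0,0,0]], "turn": [[0,0,0.125],[0,0,0.125],[0,0,0.125],[0,0,0.125],[0,0,0.125],[0,0,0.125],[0,0,0.125],[0,0,0.125],[0,0,0.125],[0,0,0.125],[0,0,0.125],[0,0,0]]}}

```text
time_s: 22.28
position: [0.6693, -0.1126, 0.1624]
tool_rot: [[0.966, 0.257, 0.001], [0.257, -0.966, -0.0], [0.0, 0.0, -1.0]]
ft_force: [-0.4, 0.4, 0.0]
grip_width: 0.0703
gripper_force: 0.0
```

```bash
python3 - <<'E'
from h import *
im,P=cloud("top")
s=observe();R=np.array(s["tool_rot"]);print(s["position"],R[:2,0])
for q in("next_1","dish_1"):
  for r in cams.outline_of("top",q):
    c,sz,_=rect("top",r["mask"],.012); d=np.append(np.array(c)/1000,s["position"][2])-s["position"]
    print(q,round(r["p"],2),c,sz,im[r["mask"]].mean(0).round(),"tool",np.round(R.T@d*100,2))
E
```

```text
[ 0.66928658 -0.11254799  0.16235229] [0.96456368 0.26384983]
next_1 0.81 [ 503.6 -445.5] [56.4 61.1] [236. 233.  56.] tool [-24.77  27.74  -0.  ]
next_1 0.78 [ 507.4 -325.8] [56.1 59.4] [191. 179. 164.] tool [-21.24  16.3   -0.  ]
next_1 0.77 [ 438.8 -347.4] [55.6 58.5] [198. 187. 173.] tool [-2.843e+01  1.657e+01 -1.000e-02]
dish_1 0.85 [655.4  90.5] [56.5 53.6] [202. 199. 194.] tool [  4.02 -19.95  -0.  ]
dish_1 0.71 [ 609.8 -272. ] [55.1 56.8] [ 85. 194. 103.] tool [-9.94 13.81 -0.  ]
dish_1 0.56 [ 595.4 -391.3] [58.5 60.4] [ 91. 140. 224.] tool [-14.48  24.94   0.  ]
```

Request:
{"name": "move_arm", "arguments": {"jaw": [7,7,7,7,7,7,7,7,7,7,7], "dp": [[-2.65,2.04,0],[-2.65,2.04,0],[-2.65,2.04,0],[-2.65,2.04,0],[-2.65,2.04,1],[-2.65,2.04,1],[-2.65,2.04,1],[-2.65,2.04,1],[0,0,0],[0,0,0],[0,0,0]], "turn": [[0,0,0],[0,0,0],[0,0,0],[0,0,0],[0,0,0],[0,0,0],[0,0,0],[0,0,0],[0,0,0],[0,0,0],[0,0,0]]}}

```text
time_s: 23.35
position: [0.5078, -0.3253, 0.1223]
tool_rot: [[0.965, 0.263, 0.001], [0.263, -0.965, -0.0], [0.001, 0.0, -1.0]]
ft_force: [0.8, -0.5, -1.0]
grip_width: 0.0698
gripper_force: 0.0
```

```bash
python3 dish.py .507 -.327 .0006; python3 -c "
from h import *
print(observe()['q'])"
```

```text
[ 0.5078 -0.3253  0.1223] [0.9648 0.2631]
cloud 8240 ((507.0091857910156, -326.9972839355469), (79.95038604736328, 80.01266479492188)) [ 0.46700028 -0.36699881] [ 0.54699729 -0.28700355] [0.0007 0.0016 0.0114]
0.82 [ 596.  -391.9] [59.8 57.2] tool shift cm [6.76 8.75 0.01]
0.74 [ 611.6 -273.9] [57.6 57.4] tool shift cm [ 1.137e+01 -2.230e+00  1.000e-02]
[-4.38079127e+01  3.23915470e+01  7.51148919e+01  1.32430777e-02
  7.24455413e+01  3.08818047e+01]
```

View pics/d_last.png

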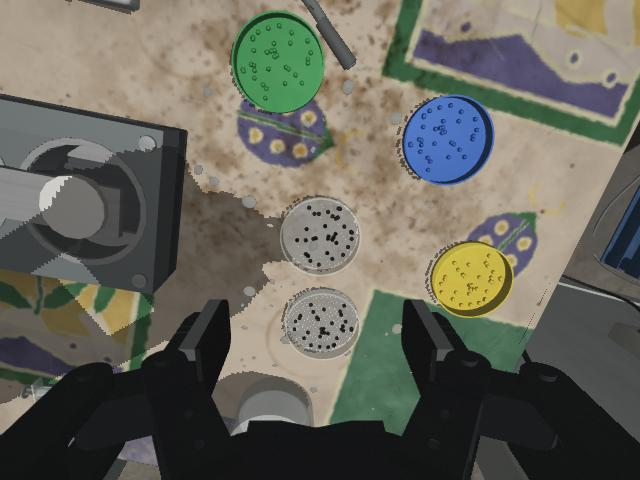

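Two clear next dishes are at (320,235) and (321,323). The green, blue and yellow look-alikes are separate, and the post of ring 4 is at (70,208).

```bash
python3 - <<'E'
from h import *
s=observe();R=np.array(s["tool_rot"]);im,P=cloud("wrist");print(s["position"])
for n,x,y,zl,zh in(("n1",.507,-.326,.005,.02),("n2",.439,-.347,.005,.02),("post4",.501,-.181,.0525,.06)):
    S=box(P,(x-.036,x+.036),(y-.036,y+.036),(zl,zh)); c=np.array(mar(S)[0])/1000
    d=np.append(c,s["position"][2])-s["position"]; print(n,len(S),mar(S),np.median(S[:,2]),"tool",np.round(R.T@d*100,2))
print(onz("wrist",320,236,.012),onz("wrist",321,324,.012),onz("wrist",73,208,.0545))
E
```

```text
[ 0.50824951 -0.32463187  0.12237652]
n1 915 ((508.8070983886719, -330.0469970703125), (58.17152786254883, 57.25438690185547), 13.44223403930664) 0.010896784775409396 tool [-0.09  0.54  0.  ]
n2 1060 ((440.1547546386719, -350.5520324707031), (58.66340255737305, 57.13075256347656), 15.894274711608887) 0.00993086592157938 tool [-7.25  0.7  -0.  ]
post4 3290 ((500.96142578125, -182.81552124023438), (37.6634521484375, 37.690059661865234), 76.4541015625) 0.05443321984018863 tool [ 3.040e+00 -1.387e+01 -1.000e-02]
[ 0.51059078 -0.32867115  0.012     ] [ 0.44310069 -0.34816045  0.012     ] [ 0.50129333 -0.18290284  0.0545    ]
```

Request:
{"name": "move_arm", "arguments": {"jaw": [7,7,7,7,7,7,5.2,5.2,5.2,5.2], "dp": [[-0.09,0.54,3.5],[0,0,3.5],[0,0,3],[0,0,2],[0,0,0.6],[0,0,0],[0,0,0],[0,0,0],[0,0,0],[0,0,0]], "turn": [[0,0,0],[0,0,0],[0,0,0],[0,0,0],[0,0,0],[0,0,0],[0,0,0],[0,0,0],[0,0,0],[0,0,0]]}}

```text
time_s: 24.33
position: [0.5088, -0.3314, -0.0025]
tool_rot: [[0.965, 0.262, 0.002], [0.262, -0.965, -0.002], [0.002, 0.003, -1.0]]
ft_force: [0.9, 1.1, 7.1]
grip_width: 0.0565
gripper_force: 32.7
```

Request:
{"name": "move_arm", "arguments": {"jaw": [5.2,5.2,5.2,5.2,5.2], "dp": [[0,0,-1],[0,0,-3],[0,0,-3],[0,0,-3.4],[0,0,0]], "turn": [[0,0,0],[0,0,0],[0,0,0],[0,0,0],[0,0,0]]}}

```text
time_s: 24.75
position: [0.51, -0.3328, 0.1073]
tool_rot: [[0.965, 0.262, 0.008], [0.262, -0.965, -0.008], [0.006, 0.01, -1.0]]
ft_force: [0.4, -0.7, 0.7]
grip_width: 0.0564
gripper_force: 32.5
```

Request:
{"name": "move_arm", "arguments": {"jaw": [5.2,5.2,5.2,5.2,5.2,5.2,5.2,5.2,5.2,5.2,5.2], "dp": [[0.69,-3.35,0],[0.69,-3.35,0],[0.69,-3.35,0],[0.69,-3.35,0],[0.69,-3.35,0],[0.69,-3.35,0],[0.69,-3.35,0],[0.69,-3.35,0],[0.69,-3.35,0],[0,0,0],[0,0,0]], "turn": [[0,0,0],[0,0,0],[0,0,0],[0,0,0],[0,0,0],[0,0,0],[0,0,0],[0,0,0],[0,0,0],[0,0,0],[0,0,0]]}}

```text
time_s: 25.67
position: [0.4889, -0.0224, 0.1006]
tool_rot: [[0.964, 0.265, 0.001], [0.265, -0.964, -0.0], [0.001, 0.001, -1.0]]
ft_force: [-0.9, 1.0, -0.1]
grip_width: 0.0563
gripper_force: 32.5
```

```bash
python3 - <<'E'
from h import *
s=observe();R=np.array(s["tool_rot"]);im,P=cloud("wrist");print(s["position"],R[:2,0]); cv2.imwrite("pics/h1.png",im[:,:,::-1])
for n,x,y,zl,zh in(("post1",.483,.0575,.0525,.06),("held",s["position"][0],s["position"][1],.098,.125)):
    S=box(P,(x-.036,x+.036),(y-.036,y+.036),(zl,zh)); print(n,len(S),mar(S),np.percentile(S[:,2],[5,50,95]))
E
```

```text
[ 0.48894519 -0.02242851  0.10060572] [0.96436364 0.26457921]
post1 3709 ((482.719482421875, 56.57368469238281), (37.63819122314453, 37.184268951416016), 1.600184440612793) [0.05344422 0.05451238 0.05552148]
held 17856 ((490.5808410644531, -21.020763397216797), (64.62606811523438, 58.571556091308594), 70.4949951171875) [0.10389908 0.1052569  0.1171725 ]
```

View pics/h1.png

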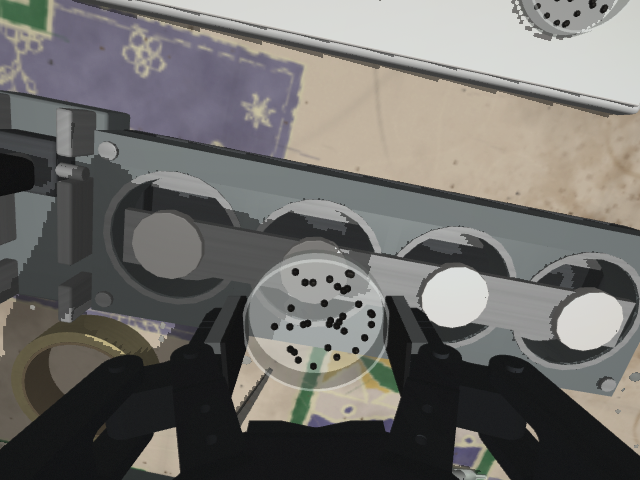

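Held dish is level at (315,320) over the post of ring 2.

Request:
{"name": "move_arm", "arguments": {"jaw": [5.2,5.2,5.2,5.2,5.2,7,7,7,7,7,7,7], "dp": [[0.02,0.05,2],[0,0,2],[0,0,0.7],[0,0,0.22],[0,0,0],[0,0,0],[0,0,0],[0,0,-1],[0,0,-3],[0,0,-4],[0,0,-1],[0,0,0]], "turn": [[0,0,0],[0,0,0],[0,0,0],[0,0,0],[0,0,0],[0,0,0],[0,0,0],[0,0,0],[0,0,0],[0,0,0],[0,0,0],[0,0,0]]}}

```text
time_s: 26.72
position: [0.4909, -0.0249, 0.1439]
tool_rot: [[0.965, 0.261, 0.006], [0.261, -0.965, -0.002], [0.006, 0.004, -1.0]]
ft_force: [-0.0, 0.7, 0.3]
grip_width: 0.0697
gripper_force: 0.0
```

```bash
python3 dish.py .489 -.0225; python3 - <<'E'
from h import *
im,P=cloud("top")
s=observe();R=np.array(s["tool_rot"])
for r in cams.outline_of("top","next_1"):
    c,sz,_=rect("top",r["mask"],.012); d=np.append(np.array(c)/1000,s["position"][2])-s["position"]
    print(round(r["p"],2),c,sz,im[r["mask"]].mean(0).round(),"tool",np.round(R.T@d*100,2))
E
```

```text
[ 0.4909 -0.0249  0.1439] [0.9653 0.2612]
cloud 6553 ((489.84051513671875, -26.41210174560547), (57.93751907348633, 57.92692184448242)) [ 0.46075062 -0.05550238] [0.51886395 0.00245763] [0.0547 0.056  0.066 ]
0.86 [637.7 -96.7] [25.4 52. ] tool shift cm [12.3  10.76  0.11]
0.74 [623.5 -15.4] [10.4 38.2] tool shift cm [13.05  2.54  0.08]
0.67 [ 587.6 -191.1] [22.5  3.4] tool shift cm [ 5.   18.57  0.1 ]
0.98 [ 502.4 -444.4] [58.3 59.5] [233. 230.  56.] tool [-9.670e+00  4.091e+01 -2.000e-02]
0.81 [ 440.2 -347.5] [58.3 58.4] [197. 186. 172.] tool [-1.315e+01  2.993e+01 -1.000e-02]
0.61 [ 499.6 -142.1] [110.3 174.7] [173. 174. 172.] tool [-2.050e+00  1.166e+01 -1.000e-02]
0.52 [534.6 308.9] [49.2 81.7] [78. 77. 76.] tool [ 1.312e+01 -3.096e+01  1.000e-02]
```

Request:
{"name": "move_arm", "arguments": {"jaw": [7,7,7,7,7,7,7,7,7,7,7,7], "dp": [[-1.33,3.02,0],[-1.33,3.02,0],[-1.33,3.02,0],[-1.33,3.02,0],[-1.33,3.02,0],[-1.33,3.02,0],[-1.33,3.02,0],[-1.33,3.02,0],[-1.33,3.02,0],[-1.33,3.02,0],[0,0,0],[0,0,0]], "turn": [[0,0,0],[0,0,0],[0,0,0],[0,0,0],[0,0,0],[0,0,0],[0,0,0],[0,0,0],[0,0,0],[0,0,0],[0,0,0],[0,0,0]]}}

```text
time_s: 27.92
position: [0.4392, -0.3513, 0.139]
tool_rot: [[0.966, 0.259, -0.002], [0.259, -0.966, 0.002], [-0.001, -0.003, -1.0]]
ft_force: [-0.4, 0.7, 0.5]
grip_width: 0.0699
gripper_force: 0.0
```

```bash
cat > q.py <<'E'
from h import *
s=observe();R=np.array(s["tool_rot"]);im,P=cloud("wrist");print(s["position"],R[:2,0],abs(s["qvel"]).max())
for n,x,y,zl,zh in(("n2",.440,-.349,.005,.02),("post4",.501,-.181,.0525,.06),("d2",.489,-.024,.0535,.07)):
    S=box(P,(x-.036,x+.036),(y-.036,y+.036),(zl,zh)); 
    if len(S)<99: continue
    c=np.array(mar(S)[0])/1000
    d=np.append(c,s["position"][2])-s["position"]; print(n,len(S),mar(S),np.median(S[:,2]),"tool",np.round(R.T@d*100,2))
S=box(P,(.3,.40),(-.42,-.28),(.05,.1)); print("beaker",len(S), S.max(0) if len(S) else 0)
E
python3 q.py
```

```text
[ 0.43917986 -0.35130343  0.13898737] [0.9658177  0.25921999] 2.518428267736268
n2 788 ((440.0127868652344, -350.3382568359375), (58.26441192626953, 57.11440658569336), 18.994081497192383) 0.010896717452459737 tool [ 0.11 -0.07  0.  ]
post4 3661 ((500.6197814941406, -182.82522583007812), (36.90895462036133, 37.87974166870117), 13.135665893554688) 0.053906653260590326 tool [ 10.3  -14.68   0.03]
beaker 5569 [ 0.38790416 -0.30851277  0.08479846]
```

```bash
python3 - <<'E'
from h import *
s=observe();im,P=cloud("wrist")
S=box(P,(.28,.42),(-.45,-.25),(.03,.1));print(len(S),mar(S),S[:,2].max(),S.max(0))
T=S[S[:,2]>.076];print(len(T),mar(T),T.max(0))
for r in cams.mark_of("top","beaker")[:1]:
    u,v=np.array(r["location"])*[640,480];print(r["p"],onz("top",u,v,0))
im,P=cloud("top")
S=box(P,(.27,.42),(-.45,-.25),(.03,.1));print(len(S),mar(S))
r=cams.outline_of("top","beaker")[0];print(r["p"],rect("top",r["mask"],.05))
E
```

```text
9793 ((350.5671081542969, -339.1234130859375), (74.97388458251953, 65.48716735839844), 5.880464553833008) 0.08486128715607247 [ 0.38785882 -0.30470445  0.08486129]
1531 ((350.0957336425781, -342.2725830078125), (75.6108627319336, 59.36101150512695), 0.3814929723739624) [ 0.38785882 -0.31239434  0.08486129]
0.56 [ 0.34809615 -0.33462236  0.        ]
0 ((0.0, 0.0), (0.0, 0.0), 0.0)Traceback (most recent call last):
  File "<stdin>", line 9, in <module>
IndexError: list index out of range
```

Request:
{"name": "move_arm", "arguments": {"jaw": [7,7,7,7,7,7,5.2,5.2,5.2,5.2], "dp": [[0.6,0.0,3.5],[0,0,3.5],[0,0,3.5],[0,0,2.5],[0,0,1],[0,0,0],[0,0,0],[0,0,0],[0,0,0],[0,0,0]], "turn": [[0,0,0],[0,0,0],[0,0,0],[0,0,0],[0,0,0],[0,0,0],[0,0,0],[0,0,0],[0,0,0],[0,0,0]]}}

```text
time_s: 29.0
position: [0.4465, -0.3494, 0.0023]
tool_rot: [[0.965, 0.262, 0.002], [0.262, -0.965, -0.002], [0.001, 0.003, -1.0]]
ft_force: [0.2, 1.0, 5.9]
grip_width: 0.0557
gripper_force: 32.4
```

Request:
{"name": "move_arm", "arguments": {"jaw": [5.2,5.2,5.2,5.2,5.2,5.2], "dp": [[0,0,-1],[0,0,-3],[0,0,-3],[0,0,-3.4],[0,0,0],[0,0,0]], "turn": [[0,0,0],[0,0,0],[0,0,0],[0,0,0],[0,0,0],[0,0,0]]}}

```text
time_s: 29.5
position: [0.4463, -0.3494, 0.1072]
tool_rot: [[0.965, 0.262, 0.003], [0.262, -0.965, -0.004], [0.002, 0.004, -1.0]]
ft_force: [-0.7, 0.2, -1.2]
grip_width: 0.0554
gripper_force: 32.2
```

```bash
python3 - <<'E'
from h import *
import time
s=observe();R=np.array(s["tool_rot"]);p=s["position"];im,P=cloud("wrist");print(p,R[:2,0])
Q=(P-p)@R  # tool coords
m=(np.abs(Q[...,0])<.045)&(np.abs(Q[...,1])<.0275)&(Q[...,2]>-.03)&(Q[...,2]<.01)
S=Q[m];print(len(S),mar(S),S.min(0),S.max(0))
t=p+R@[-.005,0,0]; d=np.array([.501,-.1828,p[2]])-t; print("shift cm",np.round(R.T@d*100,2))
E
```

```text
[ 0.446283   -0.34936434  0.10715386] [0.96513785 0.26173483]
15381 ((-6.226133346557617, 0.2868976593017578), (54.83767318725586, 58.899017333984375), 88.82584381103516) [-0.03565837 -0.02749808 -0.02997407] [0.02328469 0.02749321 0.00288532]
shift cm [ 10.14 -14.64  -0.04]
```

Request:
{"name": "move_arm", "arguments": {"jaw": [5.2,5.2,5.2,5.2,5.2,5.2,5.2], "dp": [[2.05,-2.93,0],[2.05,-2.93,0],[2.05,-2.93,0],[2.05,-2.93,0],[2.05,-2.93,0],[0,0,0],[0,0,0]], "turn": [[0,0,0],[0,0,0],[0,0,0],[0,0,0],[0,0,0],[0,0,0],[0,0,0]]}}

```text
time_s: 30.13
position: [0.5062, -0.1787, 0.1036]
tool_rot: [[0.964, 0.265, -0.002], [0.265, -0.964, 0.001], [-0.002, -0.002, -1.0]]
ft_force: [-0.2, -0.2, -0.9]
grip_width: 0.0556
gripper_force: 32.2
```

```bash
python3 - <<'E'
from h import *
s=observe();R=np.array(s["tool_rot"]);p=s["position"];im,P=cloud("wrist");print(p,R[:2,0],s["gripper_force"])
cv2.imwrite("pics/h2.png",im[:,:,::-1])
Q=(P-p)@R
m=(np.abs(Q[...,0]+.006)<.035)&(np.abs(Q[...,1])<.026)&(Q[...,2]>-.014)&(Q[...,2]<.006)
S=Q[m];print(len(S),mar(S),np.percentile(S[:,2],[1,5,50,95,99]))
f=S[S[:,2]>np.median(S[:,2])-.002];A=np.c_[f[:,:2],np.ones(len(f))];print("plane",np.linalg.lstsq(A,f[:,2],rcond=None)[0])
S=box(P,(.453,.525),(-.06,.012),(.0535,.07));print("d2",mar(S))
E
```

```text
[ 0.50616704 -0.17869116  0.10358281] [0.96433416 0.2646811 ] 32.1790224234428
14186 ((-6.1653289794921875, -0.0052623748779296875), (51.9926643371582, 58.84747314453125), 89.97509765625) [-0.01025536 -0.00937224  0.00031303  0.00152011  0.00192468]
plane [ 0.00236651 -0.00119885  0.00058002]
d2 ((490.10980224609375, -33.13591003417969), (58.88637161254883, 45.90504455566406), 2.5859742164611816)
```

View pics/h2.png

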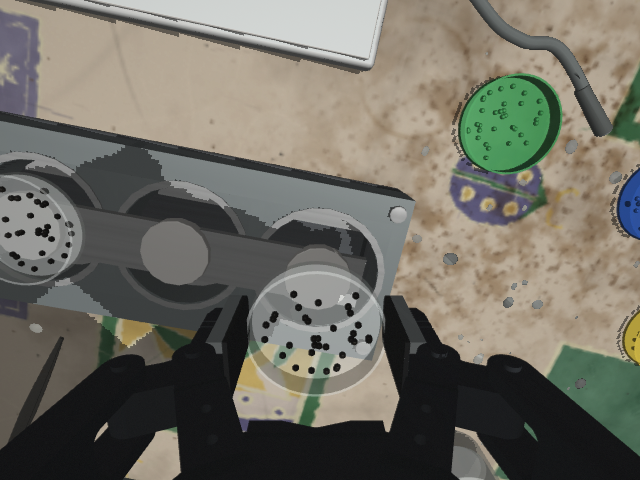

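The second next dish is held level at (316,330) over the ring 4 post. The dish on post 2 at (30,230) seems slightly off centre, so I'll check it afterwards.

Request:
{"name": "move_arm", "arguments": {"jaw": [5.2,5.2,5.2,5.2,5.2,5.2,7,7,7,7,7,7], "dp": [[0.0,0.2,2],[0,0,1.8],[0,0,0.7],[0,0,0.25],[0,0,0],[0,0,0],[0,0,0],[0,0,0],[0,0,-1],[0,0,-3],[0,0,-4],[0,0,0]], "turn": [[0,0,0],[0,0,0],[0,0,0],[0,0,0],[0,0,0],[0,0,0],[0,0,0],[0,0,0],[0,0,0],[0,0,0],[0,0,0],[0,0,0]]}}

```text
time_s: 31.18
position: [0.5095, -0.184, 0.1446]
tool_rot: [[0.965, 0.262, 0.01], [0.262, -0.965, -0.007], [0.008, 0.009, -1.0]]
ft_force: [0.3, 0.1, 2.0]
grip_width: 0.0699
gripper_force: 0.0
```

Request:
{"name": "move_arm", "arguments": {"jaw": [7,7,7,7,7,7,7,7], "dp": [[-0.2,-2.8,-1.5],[-0.2,-2.8,-1.5],[-0.1,-2.9,-1],[0,0,0],[0,0,0],[0,0,0],[0,0,0],[0,0,0]], "turn": [[0,0,0],[0,0,0],[0,0,0],[0,0,0],[0,0,0],[0,0,0],[0,0,0],[0,0,0]]}}

```text
time_s: 31.85
position: [0.48, -0.1025, 0.1768]
tool_rot: [[0.965, 0.261, -0.001], [0.261, -0.965, 0.0], [-0.0, -0.0, -1.0]]
ft_force: [-0.0, 0.4, -1.0]
grip_width: 0.0702
gripper_force: 0.0
```

```bash
cat > rings.py <<'E'
from h import *
s=observe();R=np.array(s["tool_rot"]);p=s["position"];im,P=cloud("wrist");print(p,R[:2,0],abs(s["qvel"]).max())
cv2.imwrite("pics/r_last.png",im[:,:,::-1])
S=box(P,(.4,.6),(-.25,.12),(.041,.0475));r=mar(S);print("block",r)
for n,x,y in(("1",.4827,.0566),("2",.489,-.025),("3",.495,-.103),("4",.501,-.182)):
    S=box(P,(x-.036,x+.036),(y-.036,y+.036),(.0525,.07))
    if len(S)>99: print(n,len(S),np.round(mar(S)[0],1),np.round(mar(S)[1],1),np.percentile(S[:,2],[5,50,95]).round(4))
    # ring mouth: inner edge of block-top around
    a=np.radians(np.arange(0,360,5)); e=[]
    B=box(P,(x-.055,x+.055),(y-.045,y+.045),(.0405,.0485))[:,:2]
    d=B-[x,y]; th=np.arctan2(d[:,1],d[:,0]); rr=np.hypot(*d.T)
    for t in a-np.pi:
        k=(np.abs(th-t)<.04)
        if k.sum()>3 and rr[k].min()<.042: e.append([x+rr[k].min()*np.cos(t),y+rr[k].min()*np.sin(t)])
    if len(e)>8:
        e=np.array(e); A=np.c_[2*e,np.ones(len(e))]; c=np.linalg.lstsq(A,(e**2).sum(1),rcond=None)[0]; print("  mouth",len(e),c[:2].round(4),np.sqrt(c[2]+c[0]**2+c[1]**2).round(4))
E
python3 rings.py
```

```text
[ 0.47997836 -0.10252971  0.17681472] [0.96541217 0.26072806] 0.12526561621842303
block ((491.8370361328125, -54.612030029296875), (119.43634033203125, 347.4551696777344), 4.650040626525879)
1 2195 [482.2  56. ] [37.3 37.5] [0.0529 0.054  0.0551]
  mouth 72 [0.4788 0.0584] 0.0279
2 5724 [490.  -26.6] [57.6 58.1] [0.0546 0.0559 0.0658]
  mouth 65 [ 0.4883 -0.0232] 0.0348
3 1978 [ 494.6 -102.6] [37.  36.8] [0.0531 0.0542 0.0552]
  mouth 66 [ 0.4914 -0.1049] 0.0283
4 5291 [ 501.3 -186. ] [58.2 57.7] [0.0548 0.0561 0.066 ]
  mouth 56 [ 0.4999 -0.1862] 0.0353
```

View pics/r_last.png

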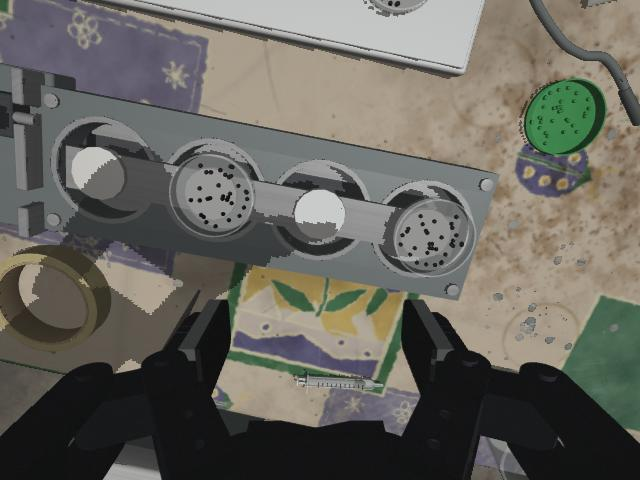

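Dishes stand at (213,195) and (432,235). Both are about 4 mm off their posts toward −y, so I'll regrip and shift each one.

Request:
{"name": "move_arm", "arguments": {"jaw": [7,7,7,7,7,7,7,7,7], "dp": [[-0.04,2.87,1],[-0.04,2.87,3],[-0.04,2.87,3],[0,0,3],[0,0,2],[0,0,0.7],[0,0,0],[0,0,0],[0,0,0]], "turn": [[0,0,0],[0,0,0],[0,0,0],[0,0,0],[0,0,0],[0,0,0],[0,0,0],[0,0,0],[0,0,0]]}}

```text
time_s: 32.65
position: [0.502, -0.1855, 0.0516]
tool_rot: [[0.965, 0.262, 0.002], [0.262, -0.965, -0.001], [0.002, 0.002, -1.0]]
ft_force: [-0.1, -0.8, -0.2]
grip_width: 0.0699
gripper_force: 0.0
```

Request:
{"name": "move_arm", "arguments": {"jaw": [5.2,5.2,5.2,5.2,5.2], "dp": [[0,0,0],[0,0,0],[0,0,0],[0,0,0],[0,0,0]], "turn": [[0,0,0],[0,0,0],[0,0,0],[0,0,0],[0,0,0]]}}

```text
time_s: 33.07
position: [0.5018, -0.1854, 0.0517]
tool_rot: [[0.965, 0.262, 0.002], [0.262, -0.965, -0.001], [0.002, 0.002, -1.0]]
ft_force: [0.2, 0.9, 5.7]
grip_width: 0.0562
gripper_force: 30.8
```

```bash
cat > held.py <<'E'
from h import *
s=observe();R=np.array(s["tool_rot"]);p=s["position"];im,P=cloud("wrist");print(p,R[:2,0],s["gripper_force"],s["grip_width"])
Q=(P-p)@R
m=(np.hypot(Q[...,0]+.002,Q[...,1])<.034)&(P[...,2]>.0535)&(P[...,2]<.062)&(abs(Q[...,1])<.024)
S=P[m];print("floor",len(S),np.median(S[:,2]))
b=im.max(2)<60
e=P[m&b];print("eggs",len(e),e.mean(0))
m=(np.abs(Q[...,0]+.002)<.036)&(np.abs(Q[...,1])<.0255)&(P[...,2]>.0535)&(P[...,2]<.068)
S=Q[m];print("tool x range",np.percentile(S[:,0],[.3,99.7])*1000, "y",np.percentile(S[:,1],[.3,99.7])*1000)
E
python3 held.py
```

```text
[ 0.50183933 -0.18537575  0.05166486] [0.96507699 0.26195968] 30.83332493362832 0.05616257088750971
floor 12545 0.05563240594321442
eggs 1159 [ 0.49906441 -0.18841403  0.05793053]
tool x range [-28.95851248  28.49438045] y [-25.27928282  25.29356813]
```

Request:
{"name": "move_arm", "arguments": {"jaw": [5.2,5.2,5.2,5.2,5.2,5.2,7,7,7], "dp": [[0,0,-0.3],[0,0,0],[0,-0.36,0],[0,0,0],[0,0,0.25],[0,0,0],[0,0,0],[0,0,0],[0,0,0]], "turn": [[0,0,0],[0,0,0],[0,0,0],[0,0,0],[0,0,0],[0,0,0],[0,0,0],[0,0,0],[0,0,0]]}}

```text
time_s: 33.87
position: [0.5002, -0.1817, 0.0504]
tool_rot: [[0.965, 0.262, -0.0], [0.262, -0.965, 0.0], [-0.0, -0.0, -1.0]]
ft_force: [-0.7, 0.4, 0.5]
grip_width: 0.0701
gripper_force: 0.0
```

Request:
{"name": "move_arm", "arguments": {"jaw": [7,7,7,7,7,7,7,7,7,7,7,7], "dp": [[0,0,-1],[0,0,-3],[0,0,-3],[0.62,-3.05,0],[0.62,-3.05,0],[0.61,-3.05,0],[0.61,-3.05,0],[0.62,-3.05,0],[0,0,2],[0,0,3],[0,0,2],[0,0,0]], "turn": [[0,0,0],[0,0,0],[0,0,0],[0,0,0],[0,0,0],[0,0,0],[0,0,0],[0,0,0],[0,0,0],[0,0,0],[0,0,0],[0,0,0]]}}

```text
time_s: 34.87
position: [0.4884, -0.0258, 0.0482]
tool_rot: [[0.965, 0.262, -0.006], [0.262, -0.965, 0.002], [-0.005, -0.003, -1.0]]
ft_force: [0.1, 0.3, -0.9]
grip_width: 0.0701
gripper_force: 0.0
```

Request:
{"name": "move_arm", "arguments": {"jaw": [7,5.2,5.2,5.2,5.2,5.2], "dp": [[0,0,0],[0,0,0],[0,0,0],[0,0,0],[0,0,0],[0,0,0]], "turn": [[0,0,0],[0,0,0],[0,0,0],[0,0,0],[0,0,0],[0,0,0]]}}

```text
time_s: 35.37
position: [0.4909, -0.0268, 0.0523]
tool_rot: [[0.965, 0.262, 0.003], [0.262, -0.965, -0.001], [0.003, 0.002, -1.0]]
ft_force: [-0.8, -0.8, 7.1]
grip_width: 0.0561
gripper_force: 31.5
```

```bash
python3 held.py
```

```text
[ 0.49089598 -0.02683862  0.05227528] [0.96517911 0.26157665] 31.52540029026568 0.056089542971900365
floor 12454 0.05572789398177351
eggs 1147 [ 0.49262967 -0.03167162  0.0580252 ]
tool x range [-29.11382014  28.26136805] y [-25.29683142  25.30188671]
```

Request:
{"name": "move_arm", "arguments": {"jaw": [5.2,5.2,5.2,5.2,5.2,5.2,7,7,7], "dp": [[0,0,-0.3],[0,0,0],[-0.13,-0.4,0],[0,0,0],[0,0,0.25],[0,0,0],[0,0,0],[0,0,0],[0,0,0]], "turn": [[0,0,0],[0,0,0],[0,0,0],[0,0,0],[0,0,0],[0,0,0],[0,0,0],[0,0,0],[0,0,0]]}}

```text
time_s: 36.17
position: [0.4877, -0.0229, 0.051]
tool_rot: [[0.965, 0.262, -0.0], [0.262, -0.965, 0.0], [-0.0, -0.0, -1.0]]
ft_force: [-0.9, -0.1, -0.7]
grip_width: 0.0702
gripper_force: 0.0
```

Request:
{"name": "move_arm", "arguments": {"jaw": [7,7,7,7,7,7,7,7,7,7,7], "dp": [[0,0,-1],[0,0,-3],[0,0,-3],[-0.9,2.5,-3],[-0.9,2.5,-2.6],[-0.9,2.5,0],[0,0,0],[0,0,0],[0,0,0],[0,0,0],[0,0,0]], "turn": [[0,0,0],[0,0,0],[0,0,0],[0,0,0],[0,0,0],[0,0,0],[0,0,0],[0,0,0],[0,0,0],[0,0,0],[0,0,0]]}}

```text
time_s: 37.08
position: [0.4813, -0.1016, 0.1767]
tool_rot: [[0.965, 0.263, -0.001], [0.263, -0.965, 0.001], [-0.001, -0.001, -1.0]]
ft_force: [1.2, 0.1, 0.3]
grip_width: 0.0704
gripper_force: 0.0
```

```bash
python3 rings.py | grep -v mouth; python3 - <<'E'
from h import *
im,P=cloud("top"); cv2.imwrite("pics/t2.png",cv2.resize(im[150:340,140:500,::-1],None,fx=2.2,fy=2.2))
for q,z in(("next_1",.012),("dish_1",.03)):
  for r in cams.outline_of("top",q): print(q,round(r["p"],2),rect("top",r["mask"],z)[:2],im[r["mask"]].mean(0).round())
E
```

```text
[ 0.48126302 -0.10155511  0.17674373] [0.96483704 0.26284778] 0.20398897328004847
block ((490.0231628417969, -55.05500793457031), (120.12211608886719, 347.17144775390625), 4.161745548248291)
1 2185 [482.6  56.4] [37.3 37.3] [0.0529 0.054  0.0551]
2 5680 [487.3 -24.4] [57.9 57.9] [0.0545 0.0559 0.0659]
3 1975 [ 494.6 -102.7] [37.  36.8] [0.053  0.0541 0.0552]
4 5269 [ 500.1 -182.8] [58.1 57.6] [0.0548 0.0561 0.066 ]
next_1 0.88 (array([ 503.6, -444.5]), array([56.4, 58.9])) [234. 231.  54.]
next_1 0.64 (array([ 494.8, -205.4]), array([13.6, 41.1])) [145. 145. 142.]
dish_1 0.93 (array([ 604.5, -269.4]), array([51.6, 50.8])) [ 77. 194. 101.]
dish_1 0.75 (array([ 590.4, -386.8]), array([54.1, 58.5])) [ 89. 138. 225.]
dish_1 0.63 (array([659.2, -10.2]), array([60.8, 56.5])) [204. 201. 197.]
dish_1 0.61 (array([ 668. , -110.9]), array([55.2, 53.8])) [202. 199. 195.]
dish_1 0.55 (array([653.1,  86.6]), array([55.2, 56.7])) [203. 200. 195.]
dish_1 0.41 (array([661.5, 320.8]), array([61.7, 39.8])) [60. 48. 40.]
```

View pics/t2.png

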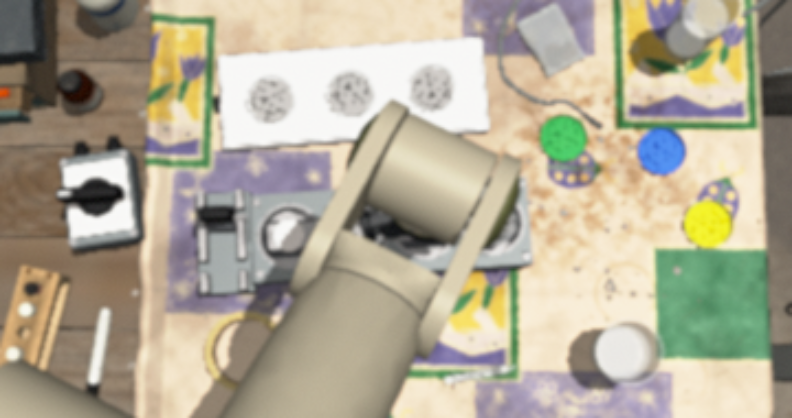

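All three old dishes lie on the panel at (270,100), (350,92) and (432,87). Both new dishes are centred on posts 2 and 4, the isolator bar is across, and no clear dish is left on the table.

Request:
{"name": "move_arm", "arguments": {"jaw": [5,5,5,5,5,5,5,5,5,5,5,5], "dp": [[0,0,0],[0,0,0],[0,0,0],[0,0,0],[0,0,0],[0,0,0],[0,0,0],[0,0,0],[0,0,0],[0,0,0],[0,0,0],[0,0,0]], "turn": [[0,0,-0.125],[0,0,-0.125],[0,0,-0.125],[0,0,-0.125],[0,0,-0.125],[0,0,-0.125],[0,0,-0.125],[0,0,-0.125],[0,0,-0.125],[0,0,-0.125],[0,0,-0.125],[0,0,0]]}}

```text
time_s: 38.28
position: [0.4814, -0.1022, 0.1771]
tool_rot: [[-0.074, 0.997, -0.0], [0.997, 0.074, 0.0], [0.0, -0.0, -1.0]]
ft_force: [-0.2, -0.0, -0.1]
grip_width: 0.05
gripper_force: 0.0
```

Request:
{"name": "move_arm", "arguments": {"jaw": [5,5,5,5,5,5,5,5,5,5], "dp": [[3.41,0.58,0],[3.41,0.58,0],[3.41,0.58,0],[3.41,0.58,0],[3.41,0.58,0],[3.41,0.58,0],[3.4,0.58,0],[0,0,0],[0,0,0],[0,0,0]], "turn": [[0,0,0],[0,0,0],[0,0,0],[0,0,0],[0,0,0],[0,0,0],[0,0,0],[0,0,0],[0,0,0],[0,0,0]]}}

```text
time_s: 39.12
position: [0.5053, 0.1382, 0.177]
tool_rot: [[-0.067, 0.998, -0.0], [0.998, 0.067, -0.0], [-0.0, -0.0, -1.0]]
ft_force: [0.7, -1.7, 0.3]
grip_width: 0.0496
gripper_force: 0.0
```

```bash
cat > knob.py <<'E'
from h import *
s=observe();R=np.array(s["tool_rot"]);p=s["position"];im,P=cloud("wrist");print(p,R[:2,0])
S=box(P,(.41,.55),(.1,.175),(.085,.12));c=np.append(np.array(mar(S)[0])/1000,p[2]);print(len(S),mar(S),np.median(S[:,2]),"tool",np.round(R.T@(c-p)*100,2))
E
python3 knob.py
```

```text
[0.50529826 0.13816331 0.17703561] [-0.06704261  0.99775007]
1424 ((502.8873291015625, 139.19284057617188), (15.904836654663086, 37.390899658203125), 3.971607208251953) 0.09547388076566032 tool [ 0.12 -0.23  0.  ]
```

Request:
{"name": "move_arm", "arguments": {"jaw": [5,5,5,5,5,0.8,0.8,0.8,0.8,0.8,0.8,0.8], "dp": [[0.1,-0.2,3],[0,0,3],[0,0,3],[0,0,2.1],[0,0,0],[0,0,0],[0,0,0],[0,0,0],[0,0,0],[0,0,-0.7],[0,0,-0.7],[0,0,0]], "turn": [[0,0,0],[0,0,0],[0,0,0],[0,0,0],[0,0,0],[0,0,0],[0,0,0],[0,0,0],[0,0,0],[0,0,0],[0,0,0],[0,0,0]], "force": 60}}

```text
time_s: 40.17
position: [0.5036, 0.1391, 0.0818]
tool_rot: [[-0.069, 0.998, 0.002], [0.998, 0.069, -0.001], [-0.001, 0.002, -1.0]]
ft_force: [0.2, -3.6, -1.0]
grip_width: 0.0152
gripper_force: 58.7
```

Request:
{"name": "move_arm", "arguments": {"jaw": [0.8,0.8,0.8,0.8,0.8,0.8,0.8,0.8,0.8,0.8,0.8,0.8], "dp": [[0,-0.5,0],[0,-0.5,0],[0,-0.5,0],[0,-0.5,0],[0,-0.5,0],[0,-0.5,0],[0,-0.5,0],[0,-0.5,0],[0,-0.5,0],[0,-0.5,0],[0,-0.5,0],[0,-0.4,0]], "turn": [[0,0,0],[0,0,0],[0,0,0],[0,0,0],[0,0,0],[0,0,0],[0,0,0],[0,0,0],[0,0,0],[0,0,0],[0,0,0],[0,0,0]]}}

```text
time_s: 41.17
position: [0.4446, 0.1347, 0.0803]
tool_rot: [[-0.069, 0.998, 0.002], [0.998, 0.069, -0.001], [-0.001, 0.002, -1.0]]
ft_force: [14.3, -7.0, -1.3]
grip_width: 0.015
gripper_force: 58.9
```

Request:
{"name": "move_arm", "arguments": {"jaw": [0.8,0.8], "dp": [[0,-0.15,0],[0,0,0]], "turn": [[0,0,0],[0,0,0]]}}

```text
time_s: 41.33
position: [0.4447, 0.1347, 0.0809]
tool_rot: [[-0.069, 0.998, 0.006], [0.998, 0.069, -0.001], [-0.001, 0.006, -1.0]]
ft_force: [7.8, -6.1, -1.4]
grip_width: 0.0146
gripper_force: 59.1
```

At the near stop. Lower, release, rise, and look.

Request:
{"name": "move_arm", "arguments": {"jaw": [0.8,0.8,0.8,5,5,5,5,5,5,5,5,5], "dp": [[0,0,0.6],[0,0,0.6],[0,0,0],[0,0,0],[0,0,0],[0,0,0],[0,0,-3],[0,0,-4],[-2.3,1.7,-3],[-2.3,1.7,0],[-2.4,1.6,0],[0,0,0]], "turn": [[0,0,0],[0,0,0],[0,0,0],[0,0,0],[0,0,0],[0,0,0],[0,0,0],[0,0,0],[0,0,0],[0,0,0],[0,0,0],[0,0,0]]}}

```text
time_s: 42.33
position: [0.5, 0.066, 0.1685]
tool_rot: [[-0.066, 0.998, 0.002], [0.998, 0.066, -0.001], [-0.001, 0.002, -1.0]]
ft_force: [-0.1, 0.0, -0.8]
grip_width: 0.0499
gripper_force: 0.0
```

Request:
{"name": "move_arm", "arguments": {"jaw": [5,5,5], "dp": [[0,0,-2],[0,0,0],[0,0,0]], "turn": [[0,0,0],[0,0,0],[0,0,0]]}}

```text
time_s: 42.58
position: [0.4974, 0.0692, 0.1883]
tool_rot: [[-0.069, 0.998, 0.001], [0.998, 0.069, 0.0], [0.0, 0.001, -1.0]]
ft_force: [0.2, 1.6, -0.3]
grip_width: 0.05
gripper_force: 0.0
```

```bash
python3 knob.py; python3 - <<'E'
from h import *
im,P=cloud("wrist"); cv2.imwrite("pics/w9.png",im[:,:,::-1])
for n,x,y in(("1",.4827,.0566),("2",.488,-.024),("4",.5005,-.182)):
    S=box(P,(x-.02,x+.02),(y-.02,y+.02),(.0,.07))
    if len(S)>50: print(n,len(S),np.percentile(S[:,2],[5,50,95]).round(4))
E
```

```text
[0.49739712 0.06923001 0.18825539] [-0.06924876  0.99759939]
1710 ((446.1833801269531, 134.3927459716797), (16.129512786865234, 37.56370162963867), 3.9309186935424805) 0.0954408778987327 tool [ 6.86 -4.66 -0.  ]
1 1899 [0.0038 0.0137 0.0151]
2 1622 [0.0186 0.0198 0.0225]
```

View pics/w9.png

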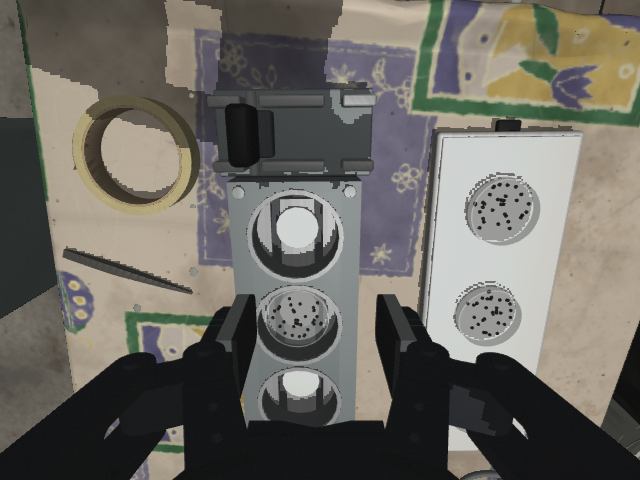

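The knob is in the lower notch at (245,135) and the dish in ring 2 has sunk flat at (298,318). Now I'll check ring 4 the same way.

Request:
{"name": "move_arm", "arguments": {"jaw": [5,5,5,5,5,5,5], "dp": [[-4,0,0],[-4,0,0],[-4,0,0],[-4,0,0],[0,0,0],[0,0,0],[0,0,0]], "turn": [[0,0,0],[0,0,0],[0,0,0],[0,0,0],[0,0,0],[0,0,0],[0,0,0]]}}

```text
time_s: 43.27
position: [0.5083, -0.0901, 0.1875]
tool_rot: [[-0.069, 0.998, -0.001], [0.998, 0.069, 0.001], [0.001, -0.001, -1.0]]
ft_force: [-0.4, -0.2, -0.8]
grip_width: 0.05
gripper_force: 0.0
```

```bash
python3 - <<'E'
from h import *
print(observe()["position"])
im,P=cloud("wrist")
for n,x,y in(("2",.488,-.024),("4",.5005,-.182)):
    S=box(P,(x-.02,x+.02),(y-.02,y+.02),(.0,.07)); print(n,len(S),np.percentile(S[:,2],[5,50,95]).round(4))
    S=S[(S[:,2]>.016)&(S[:,2]<.03)];A=np.c_[S[:,:2]-S[:,:2].mean(0),np.ones(len(S))];print(np.linalg.lstsq(A,S[:,2],rcond=None)[0])
E
```

```text
[ 0.50825385 -0.09012784  0.18747192]
2 2574 [0.0183 0.0196 0.0224]
[ 0.00436341 -0.00417734  0.01980579]
4 1619 [0.0186 0.0198 0.0226]
[-0.00563657 -0.00085389  0.02008748]
```

Request:
{"name": "move_arm", "arguments": {"jaw": [5,5,5,5,5,5,5,5,5,5,5,5], "dp": [[3.39,0.39,0],[3.39,0.39,0],[3.39,0.39,0],[3.39,0.39,0],[3.39,0.39,0],[3.39,0.39,0],[3.39,0.39,0],[3.39,0.39,0],[3.39,0.39,0],[3.38,0.4,0],[3.38,0.4,0],[0,0,0]], "turn": [[0,0,0],[0,0,0],[0,0,0],[0,0,0],[0,0,0],[0,0,0],[0,0,0],[0,0,0],[0,0,0],[0,0,0],[0,0,0],[0,0,-0.027]]}}

```text
time_s: 44.32
position: [0.5241, 0.2904, 0.1878]
tool_rot: [[-0.103, 0.995, -0.0], [0.995, 0.103, 0.002], [0.002, -0.0, -1.0]]
ft_force: [0.0, 1.1, -0.8]
grip_width: 0.0498
gripper_force: 0.0
```

Request:
{"name": "move_arm", "arguments": {"jaw": [5,5,5], "dp": [[0,0,2],[0,0,1],[0,0,0]], "turn": [[0,0,0],[0,0,0],[0,0,0]]}}

```text
time_s: 44.57
position: [0.524, 0.2846, 0.1557]
tool_rot: [[-0.098, 0.995, -0.005], [0.995, 0.098, -0.001], [-0.001, -0.005, -1.0]]
ft_force: [-0.1, 0.3, 0.2]
grip_width: 0.0501
gripper_force: 0.0
```

```bash
python3 - <<'E'
from h import *
s=observe();R=np.array(s["tool_rot"]);p=s["position"];print(p,R[:2,0],s["q"])
im,P=cloud("wrist")
S=box(P,(.47,.58),(.23,.34),(.09,.105));c=np.append(np.array(mar(S)[0])/1000,p[2]);print(len(S),mar(S),"tool",np.round(R.T@(c-p)*100,2))
E
```

```text
[0.5239957  0.28458058 0.15568969] [-0.09754703  0.99523044] [1.71397246e+01 3.00305271e+01 7.34452953e+01 4.33706908e-03
 7.68236432e+01 1.15409303e+01]
3132 ((525.4047241210938, 285.1717224121094), (15.900760650634766, 71.32044982910156), 5.394124507904053) tool [ 0.05  0.15 -0.  ]
```

Request:
{"name": "move_arm", "arguments": {"jaw": [5,5,5,5,0.8,0.8,0.8,0.8,0.8], "dp": [[0,0.12,3],[0,0,3],[0,0,3],[0,0,0],[0,0,0],[0,0,0],[0,0,0],[0,0,0],[0,0,0]], "turn": [[0,0,0],[0,0,0],[0,0,0],[0,0,0],[0,0,0],[0,0,0],[0,0,0],[0,0,0],[0,0,0]], "force": 40}}

```text
time_s: 45.37
position: [0.5251, 0.2841, 0.0708]
tool_rot: [[-0.096, 0.995, -0.003], [0.995, 0.096, -0.0], [-0.0, -0.003, -1.0]]
ft_force: [-14.3, -3.3, 10.9]
grip_width: 0.0153
gripper_force: 41.1
```

Request:
{"name": "move_arm", "arguments": {"jaw": [0.8,0.8,0.8,0.8,0.8,0.8,0.8,0.8,0.8,0.8,0.8,0.8], "dp": [[0,0,0],[0,0,0],[0,0,0],[0,0,0],[0,0,0],[0,0,0],[0,0,0],[0,0,0],[0,0,0],[0,0,0],[0,0,0],[0,0,0]], "turn": [[0,0,0.125],[0,0,0.125],[0,0,0.125],[0,0,0.125],[0,0,0.125],[0,0,0.125],[0,0,0.125],[0,0,0.125],[0,0,0.125],[0,0,0.125],[0,0,0.125],[0,0,0.125]]}}

```text
time_s: 46.37
position: [0.5232, 0.2853, 0.0708]
tool_rot: [[0.987, 0.161, -0.007], [0.161, -0.987, 0.001], [-0.007, -0.002, -1.0]]
ft_force: [-22.0, 4.1, 15.1]
grip_width: 0.0153
gripper_force: 41.6
```

Request:
{"name": "move_arm", "arguments": {"jaw": [5,5,5,5,5,5,5,5,5], "dp": [[0,0,0],[0,0,0],[0,0,0],[0,0,-3],[0,0,-4],[0,0,-4],[-3,0,0],[0,0,0],[0,0,0]], "turn": [[0,0,0],[0,0,0],[0,0,0],[0,0,0],[0,0,0],[0,0,0],[0,0,0],[0,0,0],[0,0,0]]}}

```text
time_s: 47.12
position: [0.4974, 0.2789, 0.1794]
tool_rot: [[0.986, 0.167, 0.002], [0.167, -0.986, 0.0], [0.002, -0.0, -1.0]]
ft_force: [0.7, -0.1, 0.6]
grip_width: 0.0499
gripper_force: 0.0
```

```bash
python3 - <<'E'
from h import *
im,P=cloud("wrist")
S=box(P,(.47,.58),(.23,.34),(.09,.105));print(len(S),mar(S))
im,P=cloud("top"); cv2.imwrite("pics/t3.png",cv2.resize(im[150:340,140:500,::-1],None,fx=2.2,fy=2.2))
E
```

```text
2842 ((525.4683837890625, 284.7333679199219), (72.12787628173828, 15.974578857421875), 9.340105056762695)
```

View pics/t3.png

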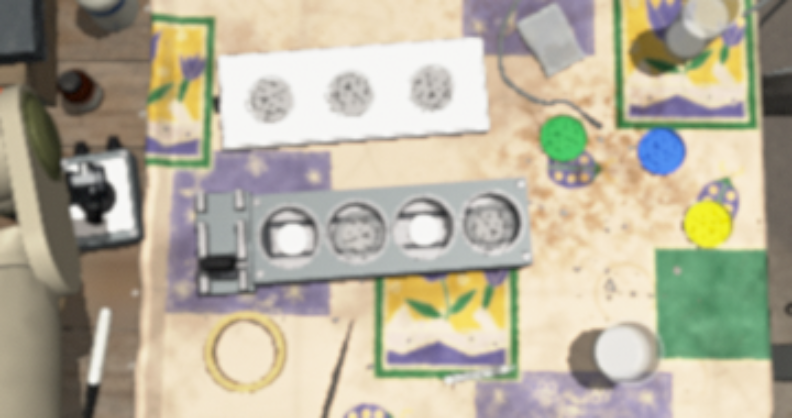

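The bar is along the box (9.3°, as at the start) and the new dishes are down in rings 2 and 4. The old ones are on the panel, and the beaker and bottle are upright. Handing in.

```bash
python3 -c "
from rig import ticket
print(ticket.close_job())"
```

```text
the job is handed in; nothing more can be done
None
```

The egg-dish batch change is finished and handed in at about 47 s of the 210 s allowed; the hand-in returned no verdict, but my last checks showed the three old dishes flat on the light panel, the two next dishes sunk in rings 2 and 4, the knob seated in the lower notch, the pump switched back on last, and the beaker and iodine bottle still standing.

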